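# Fix and rack the shield panels of the altar lamp

## Task

Three or four of the altar lamp's brass-faced shield panels lie on the slab with their sprung studs still standing proud: knock every stud fully home with brisk blows of the mallet, never with the fingers, and put the mallet back on its rest with the head standing on the pad and the handle on the ledge. Stand every panel squarely on its lower edge in the slotted rack, hanging tongue uppermost, each in a slot of its own, and leave the ciborium, globe, burner cup and mirror where they are.

Things in the scene. Friction and masses are not known exactly. Their poses are not given: they have to be found in the camera images.
- rack: fixed dark oak rack. Base board 222 x 100 x 12 mm; six upright dividers (21 mm thick, 84 mm long, tops 52 mm above the slab) leave five slots 19 mm wide, their middles at x = -80, -40, 0, 40, 80 mm, y = 0, floor 12 mm above the slab. Origin: on the slab under the middle; x across the slots, y along each slot, z up
- mallet: 0.3 kg mallet. White nylon head: upright cylinder 38 mm diameter, 76 mm long. Flat-sided rosewood handle 20 mm wide (y), 22 mm high, axis 38 mm above the head's lower face, runs towards -x to 205 mm from the head's axis; grip it 65 mm from that axis, fingers closing along y. Origin: centre of the lower (striking) face; z up along the head. At first it stands on that face, handle on the ledge
- mallet_end (a point): free end of the mallet's handle, on its axis, 205 mm from the head's axis, 38 mm above the lower face; axes as the mallet's
- mallet_rest: fixed mallet rest: a thin leather pad 70 x 80 mm, flush with the slab, where the head stands (origin: on the slab at the pad's middle); 150 mm away towards -x an oak ledge along y, 26.5 mm high, 108 mm long, with a cheek 45 mm high at each end (92 mm apart inside), carries the handle. z up
- ciborium: silver-plated ciborium, 94 mm diameter, 184 mm tall; bystander. Origin under its middle
- globe: ruby glass globe of the lamp, 112 mm diameter, 122 mm tall; bystander. Origin under its middle
- burner_cup: brass bayonet burner cup, 68 mm diameter, 50 mm tall; bystander. Origin under its middle
- mirror: inspection mirror lying flat, round glass 76 mm wide, rosewood handle, 194 mm long over all; bystander. Origin under its middle
- panel1: shield panel of the lamp, walnut faced with brass, 104 x 76 x 12 mm, about 0.2 kg, lying brass face up; None if absent. Origin: centre of its underside; x along its length towards the end with the hanging tongue, y across, z out of the brass face. Tongue's hinge pin: along y, 58 mm from the origin in x, at half thickness, 110 mm from the lower edge (the other end)
- stud1 (a joint): how far the panel's sprung split stud is driven in, m: 0 to 0.003 at the start (its head 6 to 9 mm off the face), 0.009 when the head sits home on the face (hard stop). It moves along the panel's -z, needs 8 to 12 N, and stays where it is left
- stud1_top (a point): middle of the top of the stud's brass head, 20 mm diameter, 5 mm thick; on the panel's middle line, 14 mm from its centre towards the tongue. Panel flat on the slab: 17 mm above the slab when home, up to 26 mm when out
- tongue1_mid (a point): grip point of the brass tongue, 32 mm from its hinge pin; z points along it away from the pin, y is the panel's. 26 mm wide (y; pinch it so), 8 mm thick, reaches 48 mm from the pin. At first it stands off the face, leaning outwards 0 to 0.4 rad; it swings on past straight out to the back, with light friction: a panel lifted by its tongue swings down about the pin and hangs upright
- panel2: shield panel of the lamp, walnut faced with brass, 104 x 76 x 12 mm, about 0.2 kg, lying brass face up; None if absent. Origin: centre of its underside; x along its length towards the end with the hanging tongue, y across, z out of the brass face. Tongue's hinge pin: along y, 58 mm from the origin in x, at half thickness, 110 mm from the lower edge (the other end)
- stud2 (a joint): how far the panel's sprung split stud is driven in, m: 0 to 0.003 at the start (its head 6 to 9 mm off the face), 0.009 when the head sits home on the face (hard stop). It moves along the panel's -z, needs 8 to 12 N, and stays where it is left
- stud2_top (a point): middle of the top of the stud's brass head, 20 mm diameter, 5 mm thick; on the panel's middle line, 14 mm from its centre towards the tongue. Panel flat on the slab: 17 mm above the slab when home, up to 26 mm when out
- tongue2_mid (a point): grip point of the brass tongue, 32 mm from its hinge pin; z points along it away from the pin, y is the panel's. 26 mm wide (y; pinch it so), 8 mm thick, reaches 48 mm from the pin. At first it stands off the face, leaning outwards 0 to 0.4 rad; it swings on past straight out to the back, with light friction: a panel lifted by its tongue swings down about the pin and hangs upright
- panel3: shield panel of the lamp, walnut faced with brass, 104 x 76 x 12 mm, about 0.2 kg, lying brass face up; None if absent. Origin: centre of its underside; x along its length towards the end with the hanging tongue, y across, z out of the brass face. Tongue's hinge pin: along y, 58 mm from the origin in x, at half thickness, 110 mm from the lower edge (the other end)
- stud3 (a joint): how far the panel's sprung split stud is driven in, m: 0 to 0.003 at the start (its head 6 to 9 mm off the face), 0.009 when the head sits home on the face (hard stop). It moves along the panel's -z, needs 8 to 12 N, and stays where it is left
- stud3_top (a point): middle of the top of the stud's brass head, 20 mm diameter, 5 mm thick; on the panel's middle line, 14 mm from its centre towards the tongue. Panel flat on the slab: 17 mm above the slab when home, up to 26 mm when out
- tongue3_mid (a point): grip point of the brass tongue, 32 mm from its hinge pin; z points along it away from the pin, y is the panel's. 26 mm wide (y; pinch it so), 8 mm thick, reaches 48 mm from the pin. At first it stands off the face, leaning outwards 0 to 0.4 rad; it swings on past straight out to the back, with light friction: a panel lifted by its tongue swings down about the pin and hangs upright
- panel4: shield panel of the lamp, walnut faced with brass, 104 x 76 x 12 mm, about 0.2 kg, lying brass face up; None if absent. Origin: centre of its underside; x along its length towards the end with the hanging tongue, y across, z out of the brass face. Tongue's hinge pin: along y, 58 mm from the origin in x, at half thickness, 110 mm from the lower edge (the other end)
- stud4 (a joint): how far the panel's sprung split stud is driven in, m: 0 to 0.003 at the start (its head 6 to 9 mm off the face), 0.009 when the head sits home on the face (hard stop). It moves along the panel's -z, needs 8 to 12 N, and stays where it is left
- stud4_top (a point): middle of the top of the stud's brass head, 20 mm diameter, 5 mm thick; on the panel's middle line, 14 mm from its centre towards the tongue. Panel flat on the slab: 17 mm above the slab when home, up to 26 mm when out
- tongue4_mid (a point): grip point of the brass tongue, 32 mm from its hinge pin; z points along it away from the pin, y is the panel's. 26 mm wide (y; pinch it so), 8 mm thick, reaches 48 mm from the pin. At first it stands off the face, leaning outwards 0 to 0.4 rad; it swings on past straight out to the back, with light friction: a panel lifted by its tongue swings down about the pin and hangs upright

How it is judged:
On the way:
1. a stud is knocked in by a blow of the mallet (moving faster than 0.03 m/s under it, not slowly pushed) (((value of joint stud1 above 0.004 m and velocity of joint stud1 above 0.03 m/s and contact force between mallet and stud1_c0 above 1 N) or (value of joint stud2 above 0.004 m and velocity of joint stud2 above 0.03 m/s and contact force between mallet and stud2_c0 above 1 N) or (value of joint stud3 above 0.004 m and velocity of joint stud3 above 0.03 m/s and contact force between mallet and stud3_c0 above 1 N) or (value of joint stud4 above 0.004 m and velocity of joint stud4 above 0.03 m/s and contact force between mallet and stud4_c0 above 1 N))).
At the end, for the whole second after the job is handed in: Studs within 1.5 mm of home; each panel on a slot floor, tongue up, within 14 degrees of upright and 30 mm of the slot's middle; mallet head standing within 50 mm of the pad's middle, within 7 degrees of upright, handle on the ledge; all at rest (value of joint each of stud1, stud2, stud3, stud4 above 0.0075 m and angle between each of panel1, panel2, panel3, panel4's own x axis and vertical below 0.25 rad and z of panel1 in the frame of rack between 0.057 and 0.07 m and x of panel1 in the frame of rack between -0.096 and 0.096 m and y of panel1 in the frame of rack between -0.03 and 0.03 m and linear speed of each of panel1, panel2, panel3, panel4, mallet below 0.06 m/s and z of panel2 in the frame of rack between 0.057 and 0.07 m and x of panel2 in the frame of rack between -0.096 and 0.096 m and y of panel2 in the frame of rack between -0.03 and 0.03 m and z of panel3 in the frame of rack between 0.057 and 0.07 m and x of panel3 in the frame of rack between -0.096 and 0.096 m and y of panel3 in the frame of rack between -0.03 and 0.03 m and z of panel4 in the frame of rack between 0.057 and 0.07 m and x of panel4 in the frame of rack between -0.096 and 0.096 m and y of panel4 in the frame of rack between -0.03 and 0.03 m and horizontal distance between mallet and mallet_rest below 0.05 m and height (world z) of mallet below 0.008 m and angle between mallet's own z axis and vertical below 0.12 rad and x of mallet_end in the frame of mallet_rest below -0.14 m and y of mallet_end in the frame of mallet_rest between -0.05 and 0.05 m); the robot touches nothing.
It fails at once if a stud is pressed with the fingers or the arm instead of the mallet (contact force between any of the fingers, the arm and stud1_c0 above 4 N or contact force between any of the fingers, the arm and stud2_c0 above 4 N or contact force between any of the fingers, the arm and stud3_c0 above 4 N or contact force between any of the fingers, the arm and stud4_c0 above 4 N).
It fails at once if the ciborium, globe, burner cup or mirror is shoved aside (40 mm) or tipped (distance of any of ciborium, globe, burner_cup, mirror from where it was at the start of the episode above 0.04 m or angle between any of ciborium, globe, burner_cup, mirror's own z axis and vertical above 0.4 rad).
Of panel1, panel2, panel3, panel4 only 3 to 4 are there at a start; the rules pass over those that are not, and their reading is None.
At some moment in a run one of panel1, panel2, panel3, panel4 may be knocked a few centimetres aside while the robot is not near it.
It also fails if it takes over 210 s, if anything falls off the work surface, if the arm or the gripper's body presses on something with over 40 N, if the wrist force passes 120 N, or if a joint passes its speed limit or range.

## Robot

A 7-joint arm with a two-finger parallel gripper is mounted at the origin on the work surface. World frame = base frame: x ahead of the robot, y to its left, z up, the work surface at z = 0. Lengths are in m, angles in rad, forces in N, time in s.
With the tool pointing down it reaches from about 0.425 to 0.925 m from the base axis. Payload 6.8 kg.
Tool frame: the origin (TCP) lies midway between the tips of the shut fingers; the grasp point (between the pads) lies 19 mm behind it (bot.hold_point_z is the distance from the TCP to the grasp point, in m); z points along the fingers, y is the line along which they close (so a half turn about z gives the same grasp; the last joint's range is limited). The gripper opens to 85 mm and grips with 20 to 120 N. Pads are 22 mm wide; open, the fingers measure 114 mm over their backs; the gripper's body (76 mm by 85 mm) begins 54 mm behind the grasp point. The pads swing forward as they close: fully open they stand 13 mm farther back than shut.
Start: joints at [-1.335, 0.477, 0.022, 1.555, -0.011, 1.109, -0.083], TCP at [0.228, 0.636, 0.231] pointing down, gripper open.
Joint ranges: [-2.96, 2.96], [-0.34, 2.1], [-1.41, 1.46], [0.24, 2.44], [-1.37, 4.51], [0.17, 1.92], [-2.96, 2.96]. Speed limits (rad/s): [2.39, 2.39, 3.14, 3.14, 3.14, 3.14, 3.14].

## Interface

Orientations are given as a unit quaternion [w, x, y, z].
In Python, from station import bot gives the robot as it stands. The module is installed in compiled form; this text tells all that it offers.
- The arm moves only by the tool step_arm, never from a script. Its argument "increments" is a list that holds one entry, the list of rows, each a list of 7 numbers: the opening, from -1 (shut) to 1 (fully open), then the shift along the tool's x, y, z in mm, then the turn, a rotation vector about the tool's x, y, z in degrees. In form: [[[grip, x, y, z, ax, ay, az], ...]]. A call has 1 to 10 rows; each row is the pose to reach, as a shift and turn from the pose commanded when the call began, along the tool's axes at that moment; what a row does not reach only later rows make up. A row lasts 1/12 s, in which the tool goes at most 41.7 mm and 7.16 degrees, less where a joint would pass 70% of its speed; a pose out of reach is approached as far as the arm can. A call with a gripper value outside its range is refused whole. The fingers move at their own pace and stop on an object; "force" is the grip in N (left out, the last holds). Time passes only in rows, so rows that repeat a pose let the fingers close. It gives the time, the measured TCP pose, the force, the opening and the grip force at its end, in the units of the state.
- bot.get_obs(): the state, without advancing time (a new reading comes with each control period).
- bot.read_camera(name): name is "scene" or "side" or "wrist"; returns a dict with "image" (384x512x3 uint8, red, green, blue), "camera_matrix" (3x3 intrinsics, pixels), "dist" ([k1, k2, p1, p2, k3] as OpenCV has them; the pictures are not rectified), "R" (3x3) and "t" (3): a world point X has camera coordinates R X + t. Camera axes: x right, y down, z forward; pixel columns grow to the right and rows downward; lengths in m; the calibration is good to about 2 mm. A picture is of the moment at which its call begins. There is no depth.
- bot.hand_in(): hands the job in; it is judged then, once.
The state is a dict: "t": time; "q": joint angles; "joint_vel": joint speeds; "joint_torque": joint torques, N m; "eef_pos": TCP position; "tool_rot": TCP orientation; "contact_force": force on the tool from outside, world axes, zero at the start; "torque": the same for the moment, N m; "gripper_width": opening from 0.0 (shut) to 1.0 (fully open); "grasp_force": force on a finger pad.
Only numpy, scipy, OpenCV 4.12 (cv2) and the standard library are available. Lean on these libraries where they do the work, as an engineer would, in place of code of your own. Each camera call takes 0.05 s, during which the arm holds its last target. There are 200 camera calls.

## Working session

There is one attempt and no reset: what is moved stays moved. The work goes in short steps, Python scripts to look and compute and a tool call to move; the robot and the scene stay as the last step left them, time stands still between calls to the robot, and variables do not carry over. Pictures are saved under pics/ and viewed, at most 14 in all, crops included, and the job is handed in when it is done.

Besides the shell and the picture viewer there is one more tool, called by a JSON object that holds its "op" and its "data". step_arm: Moves the arm, as the interface text tells. Its arguments: {"type":"object","properties":{"increments":{"type":"array"},"force":{"type":"number"}},"required":["increments"]}

```bash
mkdir -p pics; ls; cat > h.py <<'E'
import numpy as np,cv2
from station import bot
from scipy.spatial.transform import Rotation as Ro
def cam(n,save=None):
    c=bot.read_camera(n)
    if save: cv2.imwrite('pics/'+save,c['image'][:,:,::-1])
    return c
def px2plane(c,uv,z):
    uv=np.array(uv,float).reshape(-1,1,2)
    n=cv2.undistortPoints(uv,np.array(c['camera_matrix'],float),np.array(c['dist'],float)).reshape(-1,2)
    R=np.array(c['R']);t=np.array(c['t']);C=-R.T@t
    d=np.c_[n,np.ones(len(n))]@R
    return C+d*((z-C[2])/d[:,2])[:,None]
def proj(c,X):
    return cv2.projectPoints(np.array(X,float).reshape(-1,1,3),cv2.Rodrigues(np.array(c['R']))[0],np.array(c['t'],float),np.array(c['camera_matrix'],float),np.array(c['dist'],float))[0].reshape(-1,2)
def tool():
    o=bot.get_obs();q=o['tool_rot'];return np.array(o['eef_pos']),Ro.from_quat([q[1],q[2],q[3],q[0]])
E
python3 - <<'E'
from h import *
ims=[cam(n)  for n in('scene','side')]
for n,c in zip(('scene','side'),ims):
    cv2.imwrite(f'pics/{n}0.png',cv2.resize(c['image'][:,:,::-1],(800,600),interpolation=cv2.INTER_CUBIC))
    R=np.array(c['R']);print(n,-R.T@c['t'],R[2])
print(bot.get_obs(),bot.hold_point_z); p,r=tool(); print(r.as_matrix())
E
```

```text
pics
scene [1.15107935 0.24405321 1.10897306] [-0.50516789 -0.23040107 -0.83169751]
side [ 0.15964585 -0.81378363  0.91687762] [ 0.29259514  0.63834269 -0.7119738 ]
{'t': 0.1, 'q': array([-1.33512101,  0.47773272,  0.02235116,  1.55636971, -0.01150692,
        1.10933091, -0.08307024]), 'joint_vel': array([ 4.68890374e-04, -3.35951998e-03, -3.03382494e-04, -1.96267916e-03,
       -7.09460941e-04, -5.11965088e-05,  1.11072814e-03]), 'joint_torque': array([ 4.97882036e-03, -5.97757030e+01,  1.61400195e+00, -2.81955636e+01,
        1.28938624e-02,  5.01172675e-03, -5.42709216e-06]), 'eef_pos': array([0.22733284, 0.63497677, 0.23040564]), 'tool_rot': array([-8.52978350e-05,  1.71023232e-01,  9.85266624e-01, -8.51955207e-04]), 'contact_force': array([0.3806217 , 1.1736949 , 0.44956724]), 'torque': array([ 0.00139145, -0.01754879,  0.04426952]), 'grasp_force': 0.0, 'gripper_width': 1.0035050582974165} 0.0187
[[-9.41502094e-01  3.37006819e-01 -4.59490485e-04]
 [ 3.37007110e-01  9.41500657e-01 -1.64963024e-03]
 [-1.23326046e-04 -1.70798188e-03 -9.99998534e-01]]
```

View pics/scene0.png

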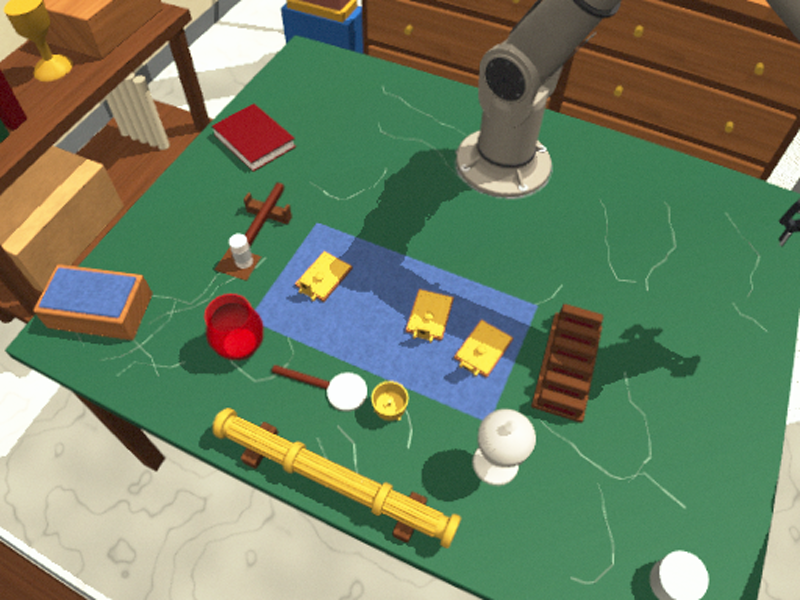

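View pics/side0.png

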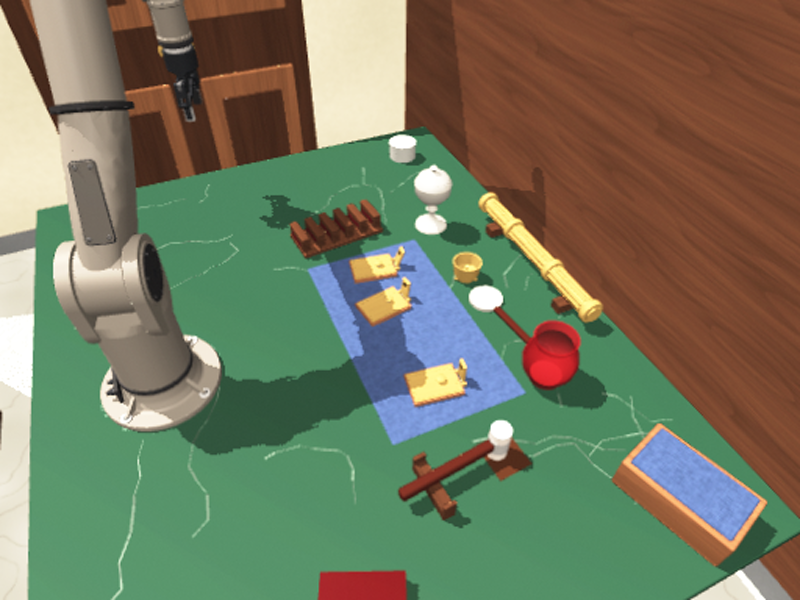

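The scene view shows three panels on the blue cloth (scaled px ~(323,275), (430,315) and (484,348)), the mallet at about (240,250) with its handle up to (280,185), and the rack at about (570,362). The tongue ends point down, away from the robot. Next I rectify both views onto the face plane.

```bash
cat >> h.py <<'E'
X0,Y0,S=0.25,-0.40,1000. # ortho: col=(y-Y0)*S, row=(x-X0)*S
def ortho(c,z,h=500,w=850):
    ys,xs=np.meshgrid(np.arange(w)/S+Y0,np.arange(h)/S+X0)
    P=np.stack([xs,ys,np.full_like(xs,z)],-1).reshape(-1,3)
    uv=proj(c,P).reshape(h,w,2).astype(np.float32)
    return cv2.remap(c['image'],uv[...,0],uv[...,1],cv2.INTER_LINEAR)
def ymask(im):
    h=cv2.cvtColor(im,cv2.COLOR_RGB2HSV)
    return cv2.inRange(h,(14,110,90),(35,255,255))
def panels(a,b,z=0.012,minA=4000,dbg=None):
    oa,ob=ortho(a,z),ortho(b,z)
    m=cv2.morphologyEx(ymask(oa)&ymask(ob),cv2.MORPH_CLOSE,np.ones((9,9)))
    m=cv2.morphologyEx(m,cv2.MORPH_OPEN,np.ones((15,15)))
    out=[]
    for k in cv2.findContours(m,cv2.RETR_EXTERNAL,cv2.CHAIN_APPROX_NONE)[0]:
        if cv2.contourArea(k)<minA: continue
        (cx,cy),(w,h),ang=cv2.minAreaRect(k)
        if w<h: w,h=h,w; ang+=90
        yaw=np.deg2rad(90-ang) # long axis direction: (dcol,drow)=(cos,sin) -> world (sin,cos)
        d=np.array([np.sin(np.deg2rad(ang)),np.cos(np.deg2rad(ang))])
        out.append((np.array([cy/S+X0,cx/S+Y0]),np.degrees(np.arctan2(d[1],d[0])),w,h,cv2.contourArea(k)))
        if dbg is not None:
            for o in (oa,ob): cv2.drawContours(o,[np.intp(cv2.boxPoints(((cx,cy),(w,h),ang)))],-1,(255,0,0),1)
    if dbg: cv2.imwrite('pics/'+dbg,cv2.resize(np.vstack([oa[100:400],ob[100:400]])[:,:,::-1],(800,565)))
    return out
E
python3 - <<'E'
from h import *
a,b=cam('scene'),cam('side')
for p in panels(a,b,dbg='pan0.png'): print(p)
# mallet head white top z=.076 ; handle top z~.049 ; 
for n,c in(('scene',a),('side',b)):
    h=cv2.cvtColor(c['image'],cv2.COLOR_RGB2HSV)
    m=cv2.inRange(h,(0,0,140),(179,60,255))
    k,l,s,ce=cv2.connectedComponentsWithStats(m)
    for i in range(1,k):
        if s[i,4]>80: print(n,s[i],ce[i])
E
```

```text
(array([0.47918918, 0.0103649 ]), np.float64(9.462326049804686), 81.04869079589844, 69.04756927490234, 4881.0)
scene [ 120    0   64   76 2829] [151.19264758  31.75044185]
scene [ 95  39  27  32 466] [107.68669528  55.66523605]
scene [341  56  10  13  81] [345.7037037  62.       ]
scene [137  83  51  25 162] [163.7962963   97.63580247]
scene [490  83  22  39 431] [503.75406032 106.50116009]
scene [293  84  61  40 896] [324.04241071 108.7734375 ]
scene [146 149  15  23 191] [153.64921466 158.58115183]
scene [ 485  201   27  183 2323] [502.83082221 323.84029272]
scene [    0   204   308   180 22169] [104.85948847 329.77220443]
scene [209 238  26  25 499] [221.63326653 249.98196393]
scene [ 303  261   40   50 1409] [321.9020582  284.72959546]
scene [422 352  32  32 822] [437.19343066 368.32603406]
side [  20    0   48   67 2277] [43.77119016 31.93675889]
side [ 193    0   66   95 5422] [227.48266322  43.06030985]
side [   0    6   92  192 7357] [ 36.61873046 116.56748675]
side [248  86  19  18 278] [256.96043165  94.49280576]
side [265 105  25  25 447] [276.57941834 117.68680089]
side [265 131  21  19 265] [275.24528302 141.4754717 ]
side [   0  158   23  226 4474] [  9.69065713 267.00514081]
side [300 182  22  18 300] [310.20333333 190.48333333]
side [ 61 200  29  17 380] [ 75.42631579 208.14473684]
side [  64  214   77   62 1772] [104.6506772  252.67494357]
side [303 269  26  26 316] [319.13291139 280.21835443]
side [ 71 317  16  67 103] [ 80.19417476 349.04854369]
side [442 358  64  26 852] [477.46361502 374.88615023]
```

View pics/pan0.png

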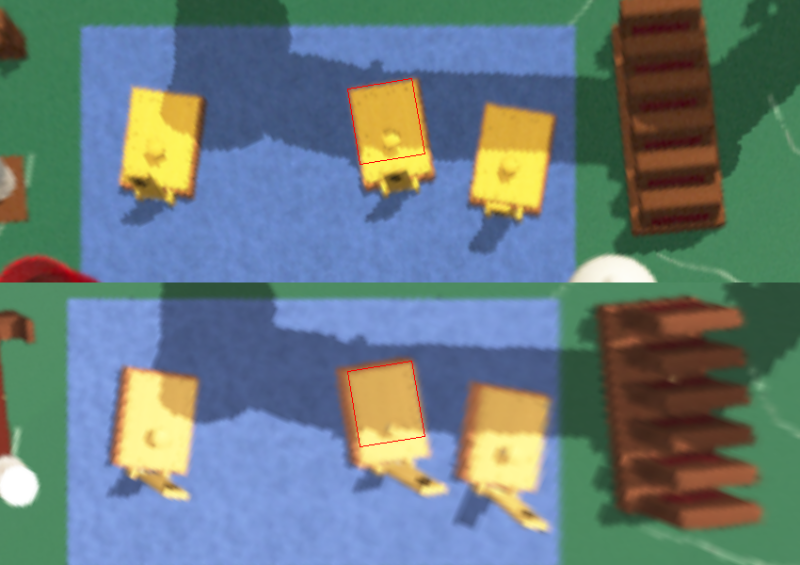

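The rectified view shows three panels with box corners: left about (122–205, 88–200), middle about (348–435, 78–195) and right about (470–555, 103–215), all tongue-out toward +x. The rack is on the right, with its slots running roughly along y. My mask was too strict for the shaded or pale faces, so I'm loosening it and measuring the rack and mallet.

```bash
sed -i 's/(14,110,90),(35,255,255)/(10,75,90),(35,255,255)/' h.py
python3 - <<'E'
from h import *
a,b=cam('scene'),cam('side')
for p in panels(a,b,dbg='pan1.png'): print(p)
# mallet head top
wh=lambda im:cv2.inRange(cv2.cvtColor(im,cv2.COLOR_RGB2HSV),(0,0,130),(179,70,255))
for z in(.076,):
    m=wh(ortho(a,z))&wh(ortho(b,z)); k,l,s,ce=cv2.connectedComponentsWithStats(m)
    for i in range(1,k):
        if s[i,4]>300: print('white',s[i],ce[i][1]/S+X0,ce[i][0]/S+Y0)
# visual: rack at z=.052, mallet handle at z=.049 (both views)
o=[ortho(c,.052,w=850) for c in(a,b)]
r=[cv2.resize(x[60:310,600:850],(400,400)) for x in o]
def crop(c):
    global Y0
    import h
    h.Y0=-.55; h.X0=.2
    q=ortho(c,.049,h=400,w=400); return q
w=[cv2.resize(crop(c)[150:350,50:300],(400,320)) if 0 else cv2.resize(crop(c)[50:350,100:400],(400,400)) for c in(a,b)]
cv2.imwrite('pics/rm.png',cv2.resize(np.vstack([np.hstack(r),np.hstack(w)]),(600,600))[:,:,::-1])
E
```

```text
(array([0.521384, 0.140112]), np.float64(-10.304845809936522), 115.7388916015625, 70.48087310791016, 7330.0)
(array([ 0.50347818, -0.23216376]), np.float64(-7.594643592834473), 114.51985168457031, 71.30232238769531, 7438.0)
(array([0.49564868, 0.01339322]), np.float64(9.309936523437507), 115.23236846923828, 71.4236831665039, 7434.5)
white [ 599  427  102   73 3899] 0.7199622980251347 0.25173762503205954
```

View pics/rm.png

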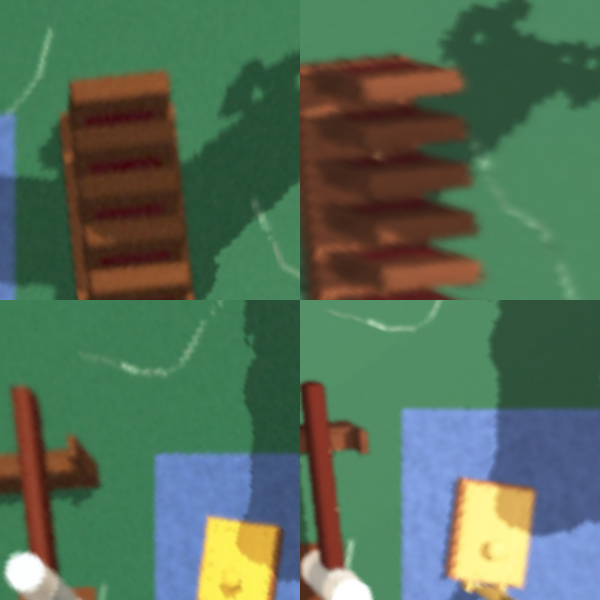

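View pics/pan1.png

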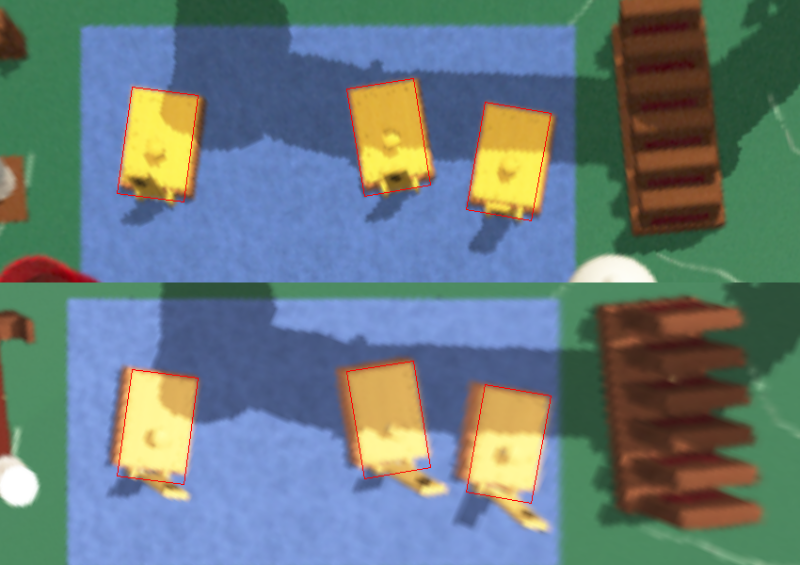

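Panels fitted well (boxes match in both views). The rack lies beyond my ortho crop's edge, and the mallet handle runs from about (x .34, y −.435) toward the head near (x .53, y −.41). One numeric pass on the rack and mallet.

```bash
cat >> h.py <<'E'
def setw(x,y):
    global X0,Y0
    X0,Y0=x,y
def inter(a,b,z,f,h,w,minA=300,k=5):
    m=f(ortho(a,z,h,w))&f(ortho(b,z,h,w))
    m=cv2.morphologyEx(m,cv2.MORPH_OPEN,np.ones((k,k)))
    r=[]
    for q in cv2.findContours(m,cv2.RETR_EXTERNAL,cv2.CHAIN_APPROX_NONE)[0]:
        if cv2.contourArea(q)<minA: continue
        (cx,cy),(ww,hh),ang=cv2.minAreaRect(q)
        if ww<hh: ww,hh=hh,ww; ang+=90
        t=np.deg2rad(ang); yaw=np.degrees(np.arctan2(np.cos(t),np.sin(t)))
        r.append((round(cy/S+X0,4),round(cx/S+Y0,4),round((yaw+90)%180-90,1),round(ww,1),round(hh,1),cv2.contourArea(q)))
    return r
rng=lambda lo,hi:(lambda im:cv2.inRange(cv2.cvtColor(im,cv2.COLOR_RGB2HSV),lo,hi))
white=rng((0,0,130),(179,70,255))
E
python3 - <<'E'
from h import *
import h
a,b=cam('scene'),cam('side')
setw(.25,.15)
for lo in(40,60,): print('rack',inter(a,b,.052,rng((0,90,lo),(14,255,255)),400,400))
setw(.25,-.6)
print('head',inter(a,b,.076,white,400,300))
for s in(150,190): print('handle',inter(a,b,.049,rng((0,s,40),(7,255,255)),400,300))
o=ortho(a,.049,400,300); hs=cv2.cvtColor(o,cv2.COLOR_RGB2HSV)
for x,y in((.38,-.425),(.45,-.42)): print(hs[int((x-.25)*1000),int((y+.6)*1000)])
setw(.25,.15); ra,rb=ortho(a,.052,400,400),ortho(b,.052,400,400)
setw(.25,-.6); ma,mb=ortho(a,.049,400,300),ortho(b,.049,400,300)
im=np.hstack([ra[:300,:300],rb[:300,:300]]);im2=np.hstack([ma[50:350],mb[50:350]])
cv2.imwrite('pics/rm2.png',np.vstack([im,im2])[:,:,::-1])
E
```

```text
rack [(0.4818, 0.3002, np.float64(5.5), 213.4, 85.9, 12514.0)]
rack [(0.4818, 0.3002, np.float64(5.5), 213.4, 85.9, 12418.5)]
head [(0.5375, -0.4095, np.float64(0.0), 39.0, 37.0, 1167.5)]
handle [(0.4225, -0.423, np.float64(5.3), 160.6, 12.7, 1228.5)]
handle []
[  5 173 146]
[  7 183 138]
```

View pics/rm2.png

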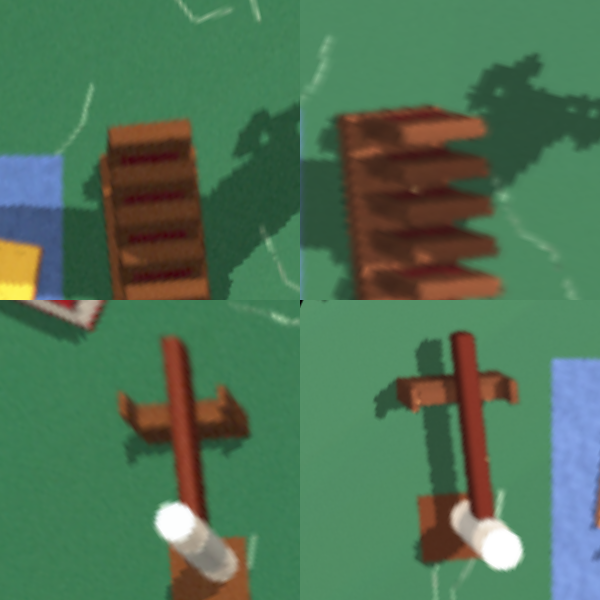

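Rectified views show the mallet head top at about (.5375, −.4095), handle yaw ≈ 6° and rack yaw ≈ 5.5°, with the rack's −x end at x ≈ .375. I'll move toward the mallet via mid-air.

```bash
cat >> h.py <<'E'
def mv(*wps):
    "wps: (x,y,z,yaw_deg of tool x[,tilt]) -> rows from current pose"
    p,r=tool(); o=bot.get_obs()
    print('t %.2f'%o['t'],'tcp',p.round(4),'yaw %.1f'%np.degrees(np.arctan2(r.as_matrix()[1,0],r.as_matrix()[0,0])),'tiltz',r.as_matrix()[:2,2].round(4),'grip %.3f %.1f'%(o['gripper_width'],o['grasp_force']),'F',np.round(o['contact_force'],1))
    for w in wps:
        c,s=np.cos(np.radians(w[3])),np.sin(np.radians(w[3]))
        T=Ro.from_matrix(np.array([[c,s,0],[s,-c,0],[0,0,-1]]))
        print(w,'->',(r.inv().apply(np.array(w[:3])-p)*1000).round(1),(r.inv()*T).as_rotvec(degrees=True).round(2))
E
python3 - <<'E'
from h import *
mv((.5,.2,.25,186),(.473,-.417,.25,186))
E
```

```text
t 0.40 tcp [0.2275 0.6354 0.2311] yaw 160.3 tiltz [-0.0001 -0.0002] grip 0.999 0.0 F [-0.3  0.4 -0.5]
(0.5, 0.2, 0.25, 186) -> [-403.3 -318.1  -18.8] [-1.00e-02 -0.00e+00 -2.57e+01]
(0.473, -0.417, 0.25, 186) -> [-585.9 -908.1  -18.6] [-1.00e-02 -0.00e+00 -2.57e+01]
```

{"op": "step_arm", "data": {"increments": [[[1,-403,-318,-19,0,0,-26],[1,-403,-318,-19,0,0,-26],[1,-403,-318,-19,0,0,-26],[1,-403,-318,-19,0,0,-26],[1,-403,-318,-19,0,0,-26],[1,-403,-318,-19,0,0,-26],[1,-403,-318,-19,0,0,-26],[1,-403,-318,-19,0,0,-26],[1,-403,-318,-19,0,0,-26],[1,-403,-318,-19,0,0,-26]]]}}

```text
t: 1.23
eef_pos: [0.4491, 0.2806, 0.2472]
tool_rot: [0.0, -0.055, 0.998, 0.0]
contact_force: [1.1, 0.8, -0.6]
gripper_width: 1.002
grasp_force: 0.0
```

```bash
python3 -c "
from h import *
mv((.5,.1,.25,186),(.473,-.417,.25,186))"
```

```text
t 1.23 tcp [0.4491 0.2806 0.2472] yaw -173.7 tiltz [0.0006 0.0006] grip 1.002 0.0 F [ 1.1  0.8 -0.6]
(0.5, 0.1, 0.25, 186) -> [ -30.8 -185.1   -2.9] [0.03 0.04 0.3 ]
(0.473, -0.417, 0.25, 186) -> [  52.8 -696.    -3.2] [0.03 0.04 0.3 ]
```

{"op": "step_arm", "data": {"increments": [[[1,0,-350,-3,0,0,0],[1,0,-350,-3,0,0,0],[1,0,-350,-3,0,0,0],[1,0,-350,-3,0,0,0],[1,0,-350,-3,0,0,0],[1,0,-350,-3,0,0,0],[1,0,-350,-3,0,0,0],[1,0,-350,-3,0,0,0],[1,0,-350,-3,0,0,0],[1,0,-350,-3,0,0,0]]]}}

```text
t: 2.07
eef_pos: [0.4867, -0.0708, 0.2502]
tool_rot: [0.0, -0.051, 0.999, -0.001]
contact_force: [0.2, 0.0, 0.3]
gripper_width: 1.002
grasp_force: 0.0
```

```bash
python3 -c "
from h import *
mv((.473,-.417,.2,186))"
```

```text
t 2.07 tcp [ 0.4867 -0.0708  0.2502] yaw -174.2 tiltz [ 0.0011 -0.0015] grip 1.002 0.0 F [0.2 0.  0.3]
(0.473, -0.417, 0.2, 186) -> [  48.8 -343.    50.7] [-0.09  0.05 -0.17]
```

{"op": "step_arm", "data": {"increments": [[[1,49,-343,51,0,0,0],[1,49,-343,51,0,0,0],[1,49,-343,51,0,0,0],[1,49,-343,51,0,0,0],[1,49,-343,51,0,0,0],[1,49,-343,51,0,0,0],[1,49,-343,51,0,0,0],[1,49,-343,51,0,0,0],[1,49,-343,51,0,0,0],[1,49,-343,51,0,0,0]]]}}

```text
t: 2.9
eef_pos: [0.4739, -0.4161, 0.198]
tool_rot: [-0.001, -0.052, 0.999, -0.001]
contact_force: [-1.0, -0.6, 0.8]
gripper_width: 1.005
grasp_force: 0.0
```

```bash
python3 -c "
from h import *
mv((.473,-.417,.1,186),(.473,-.417,.02,186))
c=cam('wrist','wr0.png')
R=np.array(c['R']);print(-R.T@c['t'],R[2])
# handle axis measured at z=.049 in wrist view
setw(.35,-.55); o=ortho(c,.049,250,250); hs=cv2.cvtColor(o,cv2.COLOR_RGB2HSV)
cv2.imwrite('pics/wr1.png',np.hstack([cv2.resize(o,(400,400)),cv2.resize(c['image'],(400,400))])[:,:,::-1])
"
```

```text
t 2.90 tcp [ 0.4739 -0.4161  0.198 ] yaw -174.0 tiltz [-0.0016 -0.0022] grip 1.005 0.0 F [-1.  -0.6  0.8]
(0.473, -0.417, 0.1, 186) -> [ 0.8 -0.6 98. ] [-0.12 -0.1  -0.02]
(0.473, -0.417, 0.02, 186) -> [  0.6  -0.5 178. ] [-0.12 -0.1  -0.02]
[ 0.40556134 -0.42350141  0.34148082] [ 0.26816278  0.02712808 -0.96299158]
```

View pics/wr1.png

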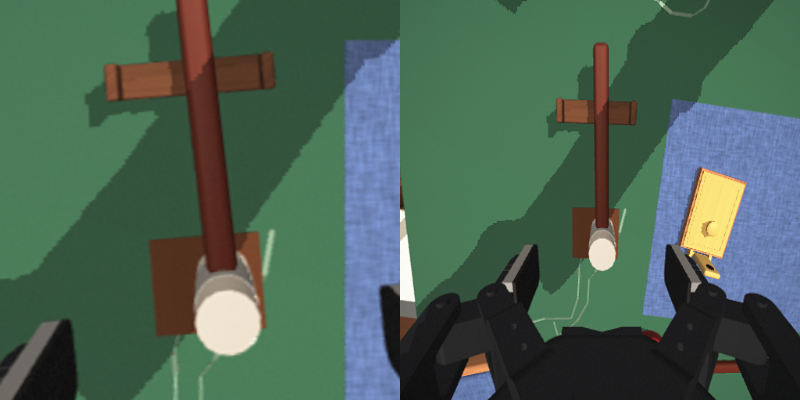

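Wrist view: the handle centreline passes y ≈ −.4175 at x ≈ .475 with yaw ≈ 6.5°, as measured. Descend and grip.

{"op": "step_arm", "data": {"increments": [[[1,0.5,-1,100,0,0,0],[1,0.5,-1,100,0,0,0],[1,0.5,-1,120,0,0,0],[1,0.5,-1,140,0,0,0],[1,0.5,-1,160,0,0,0],[1,0.5,-1,178,0,0,0],[1,0.5,-1,178,0,0,0],[-1,0.5,-1,178,0,0,0],[-1,0.5,-1,178,0,0,0],[-1,0.5,-1,178,0,0,0]]], "force": 110}}

```text
t: 3.78
eef_pos: [0.4766, -0.4128, 0.0224]
tool_rot: [0.001, -0.055, 0.998, -0.001]
contact_force: [0.6, -0.1, -0.2]
gripper_width: 0.605
grasp_force: 0.0
```

{"op": "step_arm", "data": {"increments": [[[-1,0,0,0,0,0,0],[-1,0,0,0,0,0,0],[-1,0,0,0,0,0,0],[-1,0,0,0,0,0,0],[-1,0,0,0,0,0,0],[-1,0,0,0,0,0,0]]]}}

```text
t: 4.28
eef_pos: [0.4759, -0.4136, 0.0221]
tool_rot: [0.001, -0.055, 0.998, -0.001]
contact_force: [-0.6, 0.7, 6.6]
gripper_width: 0.213
grasp_force: 108.2
```

```bash
python3 -c "
from h import *
mv((.473,-.417,.14,186))"
```

```text
t 4.28 tcp [ 0.4759 -0.4136  0.0221] yaw -173.7 tiltz [ 0.0018 -0.0012] grip 0.213 108.2 F [-0.6  0.7  6.6]
(0.473, -0.417, 0.14, 186) -> [   3.1   -3.3 -117.9] [-0.08  0.1   0.28]
```

{"op": "step_arm", "data": {"increments": [[[-1,0,0,-40,0,0,0],[-1,0,0,-80,0,0,0],[-1,0,0,-110,0,0,0],[-1,0,0,-110,0,0,0],[-1,0,0,-110,0,0,0]]]}}

```text
t: 4.7
eef_pos: [0.4759, -0.4132, 0.1323]
tool_rot: [0.001, -0.055, 0.998, -0.001]
contact_force: [-0.5, -0.6, -3.6]
gripper_width: 0.211
grasp_force: 108.1
```

```bash
python3 -c "
from h import *
mv((.4496,-.2251,.13,172.4))
a,b=cam('scene'),cam('side')
for p in panels(a,b): print(p)"
```

```text
t 4.70 tcp [ 0.4759 -0.4132  0.1323] yaw -173.7 tiltz [ 0.0027 -0.0015] grip 0.211 108.1 F [-0.5 -0.6 -3.6]
(0.4496, -0.2251, 0.13, 172.4) -> [  5.5 189.9   1.9] [-0.08  0.15 13.9 ]
(array([0.52137607, 0.13942841]), np.float64(-9.272602081298821), 115.0481948852539, 69.24644470214844, 7223.0)
(array([ 0.49453619, -0.23128577]), np.float64(-7.800187587738042), 96.65894317626953, 70.64164733886719, 6367.5)
(array([0.49587839, 0.01272974]), np.float64(9.462326049804686), 115.07929229736328, 71.18476104736328, 7354.5)
```

{"op": "step_arm", "data": {"increments": [[[-1,5.5,190,2,0,0,14],[-1,5.5,190,2,0,0,14],[-1,5.5,190,2,0,0,14],[-1,5.5,190,2,0,0,14],[-1,5.5,190,2,0,0,14],[-1,5.5,190,2,0,0,14],[-1,5.5,190,2,0,0,14],[-1,5.5,190,2,0,0,14],[-1,5.5,190,2,0,0,14]]]}}

```text
t: 5.55
eef_pos: [0.4485, -0.2258, 0.1282]
tool_rot: [-0.001, 0.068, 0.998, -0.0]
contact_force: [0.1, -0.5, -2.5]
gripper_width: 0.214
grasp_force: 108.1
```

```bash
python3 -c "
from h import *
mv((.4496,-.2251,.082,172.4),(.4496,-.2251,.0381,172.4))
c=cam('side');a=cam('scene')
cv2.imwrite('pics/hov.png',cv2.resize(np.hstack([c['image'][180:320,200:350],a['image'][110:250,130:280]]),None,fx=2.6,fy=2.6,interpolation=2)[:,:,::-1])"
```

```text
t 5.55 tcp [ 0.4485 -0.2258  0.1282] yaw 172.2 tiltz [-0.0011 -0.0007] grip 0.214 108.1 F [ 0.1 -0.5 -2.5]
(0.4496, -0.2251, 0.082, 172.4) -> [-1.   0.8 46.2] [-0.05 -0.05 -0.2 ]
(0.4496, -0.2251, 0.0381, 172.4) -> [-1.   0.9 90.1] [-0.05 -0.05 -0.2 ]
```

View pics/hov.png

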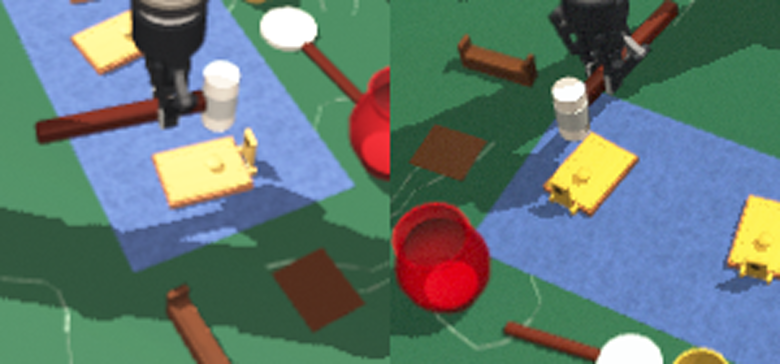

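The mallet hangs level with the head above panel A's stud, and the tongue is clear of it. Strike.

{"op": "step_arm", "data": {"increments": [[[-1,-1,1,30,0,0,0],[-1,-1,1,45,0,0,0],[-1,-1,1,45,0,0,0],[-1,-1,1,70,0,0,0],[-1,-1,1,94,0,0,0],[-1,-1,1,94,0,0,0],[-1,-1,1,94,0,0,0]]]}}

```text
t: 6.23
eef_pos: [0.45, -0.2245, 0.0349]
tool_rot: [-0.0, 0.068, 0.998, -0.0]
contact_force: [0.3, -0.2, -3.5]
gripper_width: 0.212
grasp_force: 110.8
```

```bash
python3 -c "
from h import *
mv((.4496,-.2251,.082,172.4),(.4496,-.2251,.0381,172.4))"
```

```text
t 6.23 tcp [ 0.45   -0.2245  0.0349] yaw 172.2 tiltz [-0.0008 -0.0001] grip 0.212 110.8 F [ 0.3 -0.2 -3.5]
(0.4496, -0.2251, 0.082, 172.4) -> [  0.4  -0.7 -47.1] [-0.01 -0.05 -0.17]
(0.4496, -0.2251, 0.0381, 172.4) -> [ 0.3 -0.7 -3.2] [-0.01 -0.05 -0.17]
```

{"op": "step_arm", "data": {"increments": [[[-1,0,0,-50,0,0,0],[-1,0,0,-95,0,0,0],[-1,0,0,-95,0,0,0],[-1,0,0,-95,0,0,0]]]}}

```text
t: 6.57
eef_pos: [0.4529, -0.2253, 0.1344]
tool_rot: [0.004, 0.068, 0.998, -0.001]
contact_force: [-0.0, -0.2, -3.2]
gripper_width: 0.214
grasp_force: 110.8
```

```bash
python3 -c "
from h import *
mv((.4496,-.2251,.082,172.4))
c=cam('side');a=cam('scene')
cv2.imwrite('pics/hov2.png',cv2.resize(np.hstack([c['image'][180:320,200:350],a['image'][110:250,130:280]]),None,fx=2.6,fy=2.6,interpolation=2)[:,:,::-1])"
```

```text
t 6.57 tcp [ 0.4529 -0.2253  0.1344] yaw 172.3 tiltz [ 0.0084 -0.002 ] grip 0.214 110.8 F [-0.  -0.2 -3.2]
(0.4496, -0.2251, 0.082, 172.4) -> [ 3.7 -0.2 52.4] [-0.05  0.49 -0.15]
```

View pics/hov2.png

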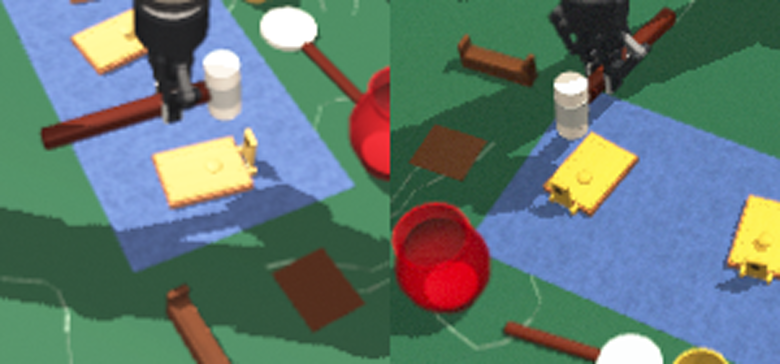

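The stud now sits lower and the head pitched up a little in the grip. I'll measure that pitch from the handle line in both views.

```bash
cat >> h.py <<'E'
def pitch(save=None):
    p,r=tool(); e=p-.0187*r.as_matrix()[:,2]*1
    x=r.as_matrix()[:,0]
    ns=[];dbg=[]
    for n in('scene','side'):
        c=cam(n); im=c['image']
        P=np.array([e+x*s for s in np.linspace(.035,.135,9)]); uv=proj(c,P)
        roi=np.zeros(im.shape[:2],np.uint8); cv2.polylines(roi,[np.intp(uv)],False,255,22)
        hs=cv2.cvtColor(im,cv2.COLOR_RGB2HSV)
        m=(cv2.inRange(hs,(0,120,30),(9,255,255))|cv2.inRange(hs,(172,120,30),(179,255,255)))&roi
        k,l,s,_=cv2.connectedComponentsWithStats(m); i=1+np.argmax(s[1:,4]); m=(l==i)
        pts=np.argwhere(m)[:,::-1].astype(np.float64)
        R=np.array(c['R']);K=np.array(c['camera_matrix'],float)
        q=cv2.undistortPoints(pts.reshape(-1,1,2),K,np.array(c['dist'],float)).reshape(-1,2)
        vx,vy,x0,y0=cv2.fitLine(q.astype(np.float32),cv2.DIST_L2,0,1e-4,1e-4).ravel()
        ns.append(R.T@np.cross([x0,y0,1],[x0+vx,y0+vy,1])); dbg.append((int(s[i,4]),))
    d=np.cross(*ns); d/=np.linalg.norm(d); d*=-np.sign(d@x)
    print('handle dir (to head): yaw %.1f pitch-up %.1f'%(np.degrees(np.arctan2(d[1],d[0])),np.degrees(np.arcsin(d[2]))),dbg)
E
python3 -c "
from h import *
pitch()"
```

```text
handle dir (to head): yaw -8.8 pitch-up 8.6 [(108,), (348,)]
```

{"op": "step_arm", "data": {"increments": [[[-1,3,0,0,0,6,0],[-1,6,0,0,0,8,0],[-1,6,0,0,0,8,0],[-1,6,0,0,0,8,0],[-1,6,0,0,0,8,0]]]}}

```text
t: 7.18
eef_pos: [0.4431, -0.2228, 0.1288]
tool_rot: [-0.07, 0.067, 0.995, 0.005]
contact_force: [0.3, 0.1, -3.7]
gripper_width: 0.211
grasp_force: 110.6
```

```bash
python3 -c "
from h import *
pitch();mv((.4496,-.2251,.082,172.4))
a=cam('scene');b=cam('side')
# head lowest/uppermost: white blob near expected
p,r=tool(); hd=p-r.as_matrix()[:,0]*.063
for n,c in(('scene',a),('side',b)):
    m=white(c['image']);k,l,s,ce=cv2.connectedComponentsWithStats(m);u=proj(c,hd)[0]
    i=1+np.argmin(np.linalg.norm(ce[1:]-u,axis=1)+1e3*(s[1:,4]<100)); print(n,u,s[i],ce[i])
cv2.imwrite('pics/hov3.png',cv2.resize(np.hstack([b['image'][180:320,200:350],a['image'][110:250,130:280]]),None,fx=2.6,fy=2.6,interpolation=2)[:,:,::-1])
"
```

```text
handle dir (to head): yaw -7.7 pitch-up -0.8 [(150,), (356,)]
t 7.28 tcp [ 0.4433 -0.2228  0.1293] yaw 172.3 tiltz [-0.1382  0.0191] grip 0.212 110.6 F [-0.1 -0.5 -3.4]
(0.4496, -0.2251, 0.082, 172.4) -> [-13.1  -1.4  46. ] [ 0.03 -8.02 -0.14]
scene [202.05922238 156.16113572] [194 140  14  17 171] [200.21052632 146.95321637]
side [281.31387309 220.81307555] [275 202  17  28 339] [283.14749263 215.39528024]
```

View pics/hov3.png

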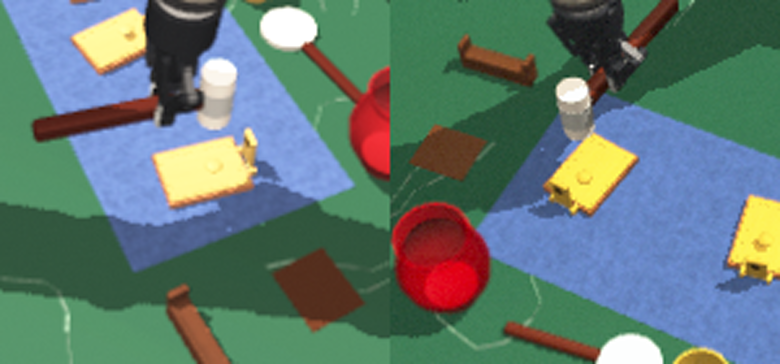

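```bash
cat > patch.py <<'E'
s=open('h.py').read()
s=s.replace("T=Ro.from_matrix(np.array([[c,s,0],[s,-c,0],[0,0,-1]]))","T=Ro.from_matrix(np.array([[c,s,0],[s,-c,0],[0,0,-1]]))*Ro.from_rotvec([0,w[4] if len(w)>4 else 0,0],degrees=True)")
s+='''
def hit(stud,yaw,tilt,zs,fwd=.063):
    "TCP waypoints with head over stud; zs = face heights of the mallet"
    y=np.radians(yaw); t=np.radians(tilt); f=np.array([np.cos(y),np.sin(y)])
    g=np.array(stud)-fwd*f
    return [(*(g-.0187*np.sin(t)*f).round(4),z+.0408-.0187*np.cos(t),yaw+180,tilt) for z in zs]
def stud(c,yaw):
    y=np.radians(yaw); d=np.array([np.cos(y),np.sin(y)]); return np.array(c)+(.014-.0055)*d
'''
open('h.py','w').write(s)
E
python3 patch.py; python3 -c "
from h import *
mv(*hit((.512,-.2334),-7.6,8,(.055,.0155)))"
```

```text
t 7.38 tcp [ 0.4436 -0.2229  0.1297] yaw 172.3 tiltz [-0.1377  0.019 ] grip 0.212 110.6 F [-0.8 -1.  -3.5]
(np.float64(0.447), np.float64(-0.2247), np.float64(0.07728198711453263), 172.4, 8) -> [-10.8  -1.4  51.4] [ 0.04  0.01 -0.13]
(np.float64(0.447), np.float64(-0.2247), np.float64(0.037781987114532636), 172.4, 8) -> [-16.3  -1.4  90.5] [ 0.04  0.01 -0.13]
```

{"op": "step_arm", "data": {"increments": [[[-1,-8,-1,30,0,0,0],[-1,-11,-1,51,0,0,0],[-1,-11,-1,51,0,0,0],[-1,-13,-1,70,0,0,0],[-1,-16,-1,90,0,0,0],[-1,-16,-1,90,0,0,0]]]}}

```text
t: 7.88
eef_pos: [0.4473, -0.2245, 0.0377]
tool_rot: [-0.07, 0.067, 0.995, 0.005]
contact_force: [0.4, -0.8, -3.4]
gripper_width: 0.207
grasp_force: 112.2
```

```bash
python3 -c "
from h import *
mv(*hit((.512,-.2334),-7.6,8,(.09,)))
pitch()"
```

```text
t 7.88 tcp [ 0.4473 -0.2245  0.0377] yaw 172.3 tiltz [-0.1381  0.0184] grip 0.207 112.2 F [ 0.4 -0.8 -3.4]
(np.float64(0.447), np.float64(-0.2247), np.float64(0.11228198711453263), 172.4, 8) -> [ 10.6  -0.2 -73.8] [-0.   -0.01 -0.13]
handle dir (to head): yaw -7.1 pitch-up 1.6 [(142,), (313,)]
```

{"op": "step_arm", "data": {"increments": [[[-1,6,0,-40,0,0,0],[-1,11,0,-75,0,0,0],[-1,11,0,-75,0,1.5,0],[-1,11,0,-75,0,1.5,0]]], "force": 120}}

```text
t: 8.32
eef_pos: [0.4491, -0.2247, 0.1173]
tool_rot: [-0.08, 0.067, 0.995, 0.005]
contact_force: [0.4, 0.3, -3.3]
gripper_width: 0.208
grasp_force: 118.8
```

```bash
python3 -c "
from h import *
a,b=cam('scene'),cam('side')
for p in panels(a,b): print(p)
mv(*hit((.5041,.0144),9.4,9.6,(.09,)))"
```

```text
(array([0.52140302, 0.13913739]), np.float64(-9.7824068069458), 115.12891387939453, 68.98220825195312, 7208.5)
(array([ 0.50342357, -0.23282314]), np.float64(-7.594643592834473), 114.45377349853516, 71.566650390625, 7248.0)
(array([0.49539191, 0.01264865]), np.float64(9.462326049804686), 114.0928955078125, 71.18476104736328, 6874.0)
t 8.42 tcp [ 0.4468 -0.2238  0.1147] yaw 172.3 tiltz [-0.1626  0.0224] grip 0.211 118.8 F [-0.4 -0.2 -3.9]
(np.float64(0.4389), np.float64(0.0036), np.float64(0.11236187410678156), 189.4, 9.6) -> [ 37.3 224.3   8.7] [  2.85   0.16 -16.84]
```

{"op": "step_arm", "data": {"increments": [[[-1,37,224,9,2.8,0.2,-16.8],[-1,37,224,9,2.8,0.2,-16.8],[-1,37,224,9,2.8,0.2,-16.8],[-1,37,224,9,2.8,0.2,-16.8],[-1,37,224,9,2.8,0.2,-16.8],[-1,37,224,9,2.8,0.2,-16.8],[-1,37,224,9,2.8,0.2,-16.8],[-1,37,224,9,2.8,0.2,-16.8],[-1,37,224,9,2.8,0.2,-16.8]]]}}

```text
t: 9.17
eef_pos: [0.4384, 0.0018, 0.111]
tool_rot: [-0.085, -0.081, 0.993, -0.007]
contact_force: [-0.4, -0.5, -3.0]
gripper_width: 0.212
grasp_force: 119.0
```

```bash
python3 -c "
from h import *
pitch()
mv(*hit((.5041,.0144),9.4,9.6,(.055,.016)))"
```

```text
handle dir (to head): yaw 19.0 pitch-up -9.3 [(27,), (266,)]
t 9.27 tcp [0.4388 0.0012 0.1112] yaw -170.8 tiltz [-0.167 -0.027] grip 0.212 119.0 F [-0.5 -1.  -3.9]
(np.float64(0.4389), np.float64(0.0036), np.float64(0.07736187410678155), 189.4, 9.6) -> [-6.2  2.3 33.3] [ 0.04 -0.14 -0.22]
(np.float64(0.4389), np.float64(0.0036), np.float64(0.03836187410678156), 189.4, 9.6) -> [-12.8   2.3  71.7] [ 0.04 -0.14 -0.22]
```

{"op": "step_arm", "data": {"increments": [[[-1,-6,2,20,0,0,0],[-1,-6,2,33,0,0,0],[-1,-6,2,33,0,0,0],[-1,-9,2,52,0,0,0],[-1,-13,2,72,0,0,0],[-1,-13,2,72,0,0,0]]]}}

```text
t: 9.77
eef_pos: [0.4394, 0.0037, 0.0372]
tool_rot: [-0.085, -0.08, 0.993, -0.007]
contact_force: [0.3, 0.1, -2.4]
gripper_width: 0.208
grasp_force: 120.5
```

```bash
python3 -c "
from h import *
mv(*hit((.5041,.0144),9.4,9.6,(.055,.014)))
pitch()"
```

```text
t 9.77 tcp [0.4394 0.0037 0.0372] yaw -170.8 tiltz [-0.1674 -0.0272] grip 0.208 120.5 F [ 0.3  0.1 -2.4]
(np.float64(0.4389), np.float64(0.0036), np.float64(0.07736187410678155), 189.4, 9.6) -> [  7.3   0.  -39.5] [ 0.03 -0.17 -0.19]
(np.float64(0.4389), np.float64(0.0036), np.float64(0.03636187410678156), 189.4, 9.6) -> [0.3 0.  0.9] [ 0.03 -0.17 -0.19]
handle dir (to head): yaw 16.3 pitch-up -5.7 [(26,), (245,)]
```

{"op": "step_arm", "data": {"increments": [[[-1,4,0,-22,0,0,0],[-1,7,0,-40,0,0,0],[-1,7,0,-40,0,0,0],[-1,3,0,-20,0,0,0],[-1,-0.5,0,3,0,0,0],[-1,-0.5,0,3,0,0,0],[-1,4,0,-25,0,0,0],[-1,8,0,-50,0,0,0],[-1,12,0,-80,0,0,0],[-1,12,0,-80,0,0,0]]]}}

```text
t: 10.7
eef_pos: [0.4442, 0.0048, 0.1237]
tool_rot: [-0.081, -0.08, 0.993, -0.006]
contact_force: [0.4, -0.5, -3.1]
gripper_width: 0.21
grasp_force: 122.9
```

```bash
python3 -c "
from h import *
mv(*hit((.5298,.1382),-10,9.6,(.09,)))
pitch()
a,b=cam('scene'),cam('side')
cv2.imwrite('pics/hov4.png',cv2.resize(np.hstack([b['image'][140:280,180:330],a['image'][150:290,200:350]]),None,fx=2.6,fy=2.6,interpolation=2)[:,:,::-1])"
```

```text
t 10.70 tcp [0.4442 0.0048 0.1237] yaw -170.7 tiltz [-0.1592 -0.0249] grip 0.210 122.9 F [ 0.4 -0.5 -3.1]
(np.float64(0.4647), np.float64(0.1497), np.float64(0.11236187410678156), 170, 9.6) -> [-44.8 139.7   4.4] [-3.1   0.32 19.  ]
handle dir (to head): yaw 33.5 pitch-up -20.2 [(30,), (265,)]
```

View pics/hov4.png

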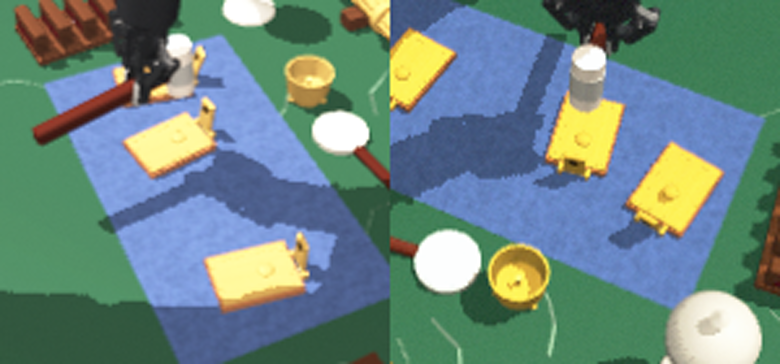

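Side view: the middle stud at (178,135) now looks flat like panel A's at (265,270). The mallet head is pitched up a few degrees. On to the right panel with more tilt.

```bash
python3 -c "
from h import *
mv(*hit((.5298,.1382),-10,14,(.09,)))"
```

```text
t 10.90 tcp [0.4403 0.0051 0.1186] yaw -170.7 tiltz [-0.1678 -0.0267] grip 0.212 122.9 F [ 0.2 -0.1 -3.5]
(np.float64(0.4633), np.float64(0.1499), np.float64(0.11265546991863887), 170, 14) -> [-46.6 139.1  -1.9] [-3.94  4.17 18.93]
```

{"op": "step_arm", "data": {"increments": [[[-1,-47,139,-5,-3.9,4.2,19],[-1,-47,139,-5,-3.9,4.2,19],[-1,-47,139,-5,-3.9,4.2,19],[-1,-47,139,-5,-3.9,4.2,19],[-1,-47,139,-5,-3.9,4.2,19],[-1,-47,139,-5,-3.9,4.2,19],[-1,-47,139,-5,-3.9,4.2,19]]]}}

```text
t: 11.48
eef_pos: [0.4641, 0.1488, 0.115]
tool_rot: [-0.122, 0.087, 0.989, 0.009]
contact_force: [0.2, -1.4, -3.1]
gripper_width: 0.214
grasp_force: 122.7
```

```bash
python3 -c "
from h import *
pitch()
mv(*hit((.5298,.1382),-10,14,(.055,.0155)))"
```

```text
handle dir (to head): yaw -1.6 pitch-up -4.4 [(68,), (430,)]
t 11.58 tcp [0.4646 0.1484 0.1156] yaw 169.8 tiltz [-0.2386  0.0407] grip 0.206 122.7 F [-0.4 -0.3 -2.6]
(np.float64(0.4633), np.float64(0.1499), np.float64(0.07765546991863886), 170, 14) -> [-7.7  1.4 37.2] [-0.08 -0.01 -0.2 ]
(np.float64(0.4633), np.float64(0.1499), np.float64(0.03815546991863887), 170, 14) -> [-17.3   1.5  75.5] [-0.08 -0.01 -0.2 ]
```

{"op": "step_arm", "data": {"increments": [[[-1,-5,1,20,0,0,0],[-1,-8,1,37,0,0,0],[-1,-8,1,37,0,0,0],[-1,-12,1,56,0,0,0],[-1,-17,1.5,76,0,0,0],[-1,-17,1.5,76,0,0,0],[-1,-12,1,56,0,0,0],[-1,-8,1,37,0,0,0],[-1,-8,1,37,0,0,0]]]}}

```text
t: 12.33
eef_pos: [0.4666, 0.1508, 0.0821]
tool_rot: [-0.119, 0.088, 0.989, 0.012]
contact_force: [1.4, 0.2, -3.5]
gripper_width: 0.212
grasp_force: 123.2
```

```bash
python3 -c "
from h import *
pitch()
mv(*hit((.5298,.1382),-10,14,(.055,.0115)))
a,b=cam('scene'),cam('side')
cv2.imwrite('pics/hov5.png',cv2.resize(np.hstack([b['image'][130:230,180:330],a['image'][170:270,230:380]]),None,fx=2.6,fy=2.6,interpolation=2)[:,:,::-1])"
```

```text
handle dir (to head): yaw -0.7 pitch-up -1.8 [(64,), (509,)]
t 12.43 tcp [0.4649 0.151  0.0795] yaw 169.9 tiltz [-0.2353  0.0426] grip 0.210 123.2 F [-0.8  0.4 -4.1]
(np.float64(0.4633), np.float64(0.1499), np.float64(0.07765546991863886), 170, 14) -> [ 0.9 -1.4  2.1] [ 0.06  0.17 -0.08]
(np.float64(0.4633), np.float64(0.1499), np.float64(0.03415546991863887), 170, 14) -> [-9.5 -1.4 44.3] [ 0.06  0.17 -0.08]
```

View pics/hov5.png

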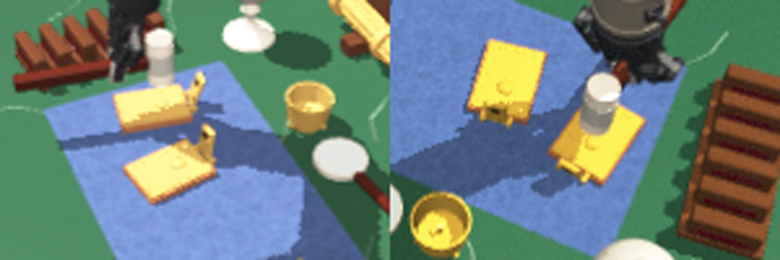

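The head is over the right stud, clear of its tongue. One more, slightly deeper blow to be sure.

{"op": "step_arm", "data": {"increments": [[[-1,1,-1,2,0,0,0],[-1,-4,-1,23,0,0,0],[-1,-9.5,-1,44,0,0,0],[-1,-9.5,-1,44,0,0,0],[-1,-4,-1,20,0,0,0],[-1,3,-1,-10,0,0,0],[-1,10,-1,-40,0,0,0],[-1,10,-1,-40,0,0,0],[-1,10,-1,-40,0,0,0]]]}}

```text
t: 13.28
eef_pos: [0.4646, 0.1505, 0.1201]
tool_rot: [-0.12, 0.087, 0.989, 0.011]
contact_force: [-0.4, 0.8, -4.5]
gripper_width: 0.216
grasp_force: 128.2
```

```bash
cat >> h.py <<'E'
def studz(a,b,cen,yaw):
    "photo-consistency free check: for each view, radial offset of stud head from ortho at z; best z by matching disc contrast"
    res=[]
    s=stud(cen,yaw)
    return s
E
python3 -c "
from h import *
pitch()
mv((.4759,-.4136,.16,186.3,14))
a,b=cam('scene'),cam('side')
for p in panels(a,b): print(p)
# correlate stud patches between both views over z
for c,y in(((.5034,-.2325),-7.6),((.4955,.013),9.4),((.5214,.1395),-10)):
    s=stud(c,y); out=[]
    for z in np.arange(.008,.034,.002):
        setw(s[0]-.02,s[1]-.02)
        g=[cv2.GaussianBlur(cv2.cvtColor(ortho(k,z,40,40),cv2.COLOR_RGB2GRAY),(0,0),1).astype(float).ravel() for k in(a,b)]
        out.append(round(float(np.corrcoef(*g)[0,1]),2))
    print(s.round(3),out)
"
```

```text
handle dir (to head): yaw -2.3 pitch-up -3.5 [(62,), (386,)]
t 13.38 tcp [0.4628 0.1501 0.1183] yaw 169.9 tiltz [-0.2395  0.0407] grip 0.208 128.2 F [-0.1  0.  -3.9]
(0.4759, -0.4136, 0.16, 186.3, 14) -> [ -98.  -552.8  -66.5] [  3.87  -0.07 -15.88]
(array([0.52193695, 0.13958569]), np.float64(-8.652542114257807), 115.06664276123047, 69.35377502441406, 6421.0)
(array([ 0.50378244, -0.23274957]), np.float64(-7.386042594909668), 115.42316436767578, 70.55780029296875, 7452.0)
(array([0.49582433, 0.01355405]), np.float64(9.462326049804686), 115.24369049072266, 72.82875061035156, 7441.0)
[ 0.512 -0.234] [-0.07, 0.2, 0.34, 0.31, 0.23, 0.17, 0.14, 0.12, 0.09, -0.01, -0.1, -0.06, 0.09]
[0.504 0.014] [0.32, 0.55, 0.6, 0.39, 0.1, -0.09, -0.13, -0.03, 0.14, 0.33, 0.48, 0.52, 0.46]
[0.53  0.138] [0.64, 0.56, 0.37, 0.17, 0.02, -0.06, -0.09, -0.12, -0.15, -0.16, -0.13, -0.11, -0.08]
```

{"op": "step_arm", "data": {"increments": [[[-1,-98,-553,-67,3.9,0,-15.9],[-1,-98,-553,-67,3.9,0,-15.9],[-1,-98,-553,-67,3.9,0,-15.9],[-1,-98,-553,-67,3.9,0,-15.9],[-1,-98,-553,-67,3.9,0,-15.9],[-1,-98,-553,-67,3.9,0,-15.9],[-1,-98,-553,-67,3.9,0,-15.9],[-1,-98,-553,-67,3.9,0,-15.9],[-1,-98,-553,-67,3.9,0,-15.9],[-1,-98,-553,-67,3.9,0,-15.9]]]}}

```text
t: 14.32
eef_pos: [0.4724, -0.2667, 0.1491]
tool_rot: [-0.122, -0.055, 0.991, -0.006]
contact_force: [1.6, 0.4, -3.0]
gripper_width: 0.214
grasp_force: 128.0
```

```bash
python3 -c "
from h import *
mv((.4759,-.4136,.16,186.3,14))
"
```

```text
t 14.32 tcp [ 0.4724 -0.2667  0.1491] yaw -173.7 tiltz [-0.2419 -0.0254] grip 0.214 128.0 F [ 1.6  0.4 -3. ]
(0.4759, -0.4136, 0.16, 186.3, 14) -> [  15.1 -146.4   -7.7] [ 0.07 -0.08  0.04]
```

{"op": "step_arm", "data": {"increments": [[[-1,18,-137,-6,0,0,0],[-1,18,-137,-6,0,0,0],[-1,18,-137,-6,0,0,0],[-1,18,-137,-6,0,0,0],[-1,18,-137,-6,0,0,0],[-1,18,-137,-6,0,0,0],[-1,18,-137,-6,0,0,0]]]}}

```text
t: 14.9
eef_pos: [0.4725, -0.4016, 0.1589]
tool_rot: [-0.122, -0.055, 0.991, -0.005]
contact_force: [0.1, 0.6, -3.5]
gripper_width: 0.214
grasp_force: 128.0
```

```bash
python3 -c "
from h import *
pitch()
mv((.4714,-.4141,.0226,186.3,14),(.4714,-.4141,.05,186.3,14))
a,b=cam('scene'),cam('side')
for c,y in(((.5034,-.2325),-7.6),((.4955,.013),9.4),((.5214,.1395),-10)):
    s=stud(c,y); out=[]
    for z in np.arange(.008,.034,.002):
        setw(s[0]-.02,s[1]-.02)
        g=[cv2.GaussianBlur(cv2.cvtColor(ortho(k,z,40,40),cv2.COLOR_RGB2GRAY),(0,0),1).astype(float).ravel() for k in(a,b)]
        out.append(round(float(np.corrcoef(*g)[0,1]),2))
    print(s.round(3),out)
"
```

```text
handle dir (to head): yaw 14.2 pitch-up -13.3 [(570,), (406,)]
t 15.00 tcp [ 0.4731 -0.4012  0.1595] yaw -173.5 tiltz [-0.2405 -0.0249] grip 0.213 128.0 F [ 0.1  0.1 -2.9]
(0.4714, -0.4141, 0.0226, 186.3, 14) -> [-30.1 -13.  133.5] [0.09 0.01 0.16]
(0.4714, -0.4141, 0.05, 186.3, 14) -> [-23.5 -12.9 107. ] [0.09 0.01 0.16]
[ 0.512 -0.234] [0.26, 0.38, 0.39, 0.26, 0.08, -0.05, -0.12, -0.13, -0.08, -0.03, -0.01, 0.1, 0.37]
[0.504 0.014] [0.44, 0.58, 0.6, 0.43, 0.18, -0.03, -0.13, -0.15, -0.11, -0.09, -0.11, -0.13, -0.14]
[0.53  0.138] [0.65, 0.57, 0.37, 0.17, 0.01, -0.08, -0.11, -0.13, -0.16, -0.16, -0.14, -0.11, -0.08]
```

```bash
sed -i "s/    d=np.cross(\*ns); d/    y=np.arctan2(-x[1],-x[0]); print('per-view pitch',[round(float(np.degrees(np.arctan(-(n[0]*np.cos(y)+n[1]*np.sin(y))\/n[2]))),1) for n in ns])\n    d=np.cross(*ns); d/" h.py
python3 -c "
from h import *
pitch()
a,b=cam('scene'),cam('side')
cv2.imwrite('pics/m1.png',cv2.resize(np.hstack([b['image'][200:320,220:350],a['image'][90:210,110:240]]),None,fx=3,fy=3,interpolation=2)[:,:,::-1])
"
```

```text
per-view pitch [-27.1, 1.7]
handle dir (to head): yaw 13.5 pitch-up -12.4 [(571,), (395,)]
```

View pics/m1.png

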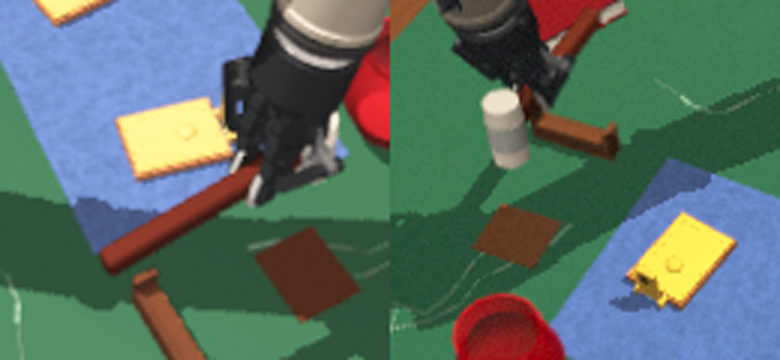

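Side-view pitch ≈ 1.7°; the mallet is essentially level and over the pad, with the handle over the ledge. Lower it.

{"op": "step_arm", "data": {"increments": [[[-1,-6,-13,30,0,0,0],[-1,-13,-13,60,0,0,0],[-1,-20,-13,90,0,0,0],[-1,-24,-13,107,0,0,0],[-1,-24,-13,107,0,0,0],[-1,-24,-13,107,0,0,0]]]}}

```text
t: 15.8
eef_pos: [0.4713, -0.416, 0.0505]
tool_rot: [-0.122, -0.055, 0.991, -0.006]
contact_force: [0.3, -0.6, -3.1]
gripper_width: 0.207
grasp_force: 127.8
```

```bash
python3 -c "
from h import *
pitch()
mv((.4714,-.4141,.0245,186.3,14))"
```

```text
per-view pitch [8.6, -0.5]
handle dir (to head): yaw 4.0 pitch-up 5.0 [(113,), (454,)]
t 15.90 tcp [ 0.4726 -0.4172  0.0525] yaw -173.7 tiltz [-0.2374 -0.028 ] grip 0.211 127.8 F [-1.  -0.7 -2.3]
(0.4714, -0.4141, 0.0245, 186.3, 14) -> [-5.9  3.3 27.4] [-0.1   0.17 -0.01]
```

{"op": "step_arm", "data": {"increments": [[[-1,-2,2,10,0,0,0],[-1,-5,2,20,0,0,0],[-1,-6,2,25,0,0,0],[-1,-6,2,26,0,0,0],[-1,-6,2,26,0,0,0]]]}}

```text
t: 16.32
eef_pos: [0.4727, -0.4143, 0.0246]
tool_rot: [-0.12, -0.055, 0.991, -0.007]
contact_force: [3.0, 1.2, 2.9]
gripper_width: 0.215
grasp_force: 128.4
```

{"op": "step_arm", "data": {"increments": [[[1,0,0,0,0,0,0],[1,0,0,0,0,0,0],[1,0,0,0,0,0,0],[1,0,0,0,0,0,0],[1,0,0,-20,0,0,0],[1,0,0,-50,0,0,0],[1,0,0,-90,0,0,0],[1,0,0,-130,0,0,0],[1,0,0,-170,0,-6,0],[1,0,0,-190,0,-14,0]]], "force": 60}}

```text
t: 17.15
eef_pos: [0.522, -0.4091, 0.213]
tool_rot: [-0.002, -0.058, 0.998, -0.002]
contact_force: [-0.0, -0.4, 0.1]
gripper_width: 0.999
grasp_force: 0.0
```

```bash
python3 -c "
from h import *
mv((.53,-.24,.25,172.4))
a,b=cam('scene'),cam('side')
setw(.25,-.6); print('head',inter(a,b,.076,white,400,300)); print('handle',inter(a,b,.049,rng((0,150,40),(7,255,255)),400,300))
setw(.25,-.4)
for p in panels(a,b): print(p)
# tongue tops: yellow in both views at z levels just outside face end
def tong(cen,yaw):
    y=np.radians(yaw);d=np.array([np.cos(y),np.sin(y)]);o=np.array(cen)-.0055*d;h=o+.058*d
    for z in(.03,.04,.05,.054):
        setw(h[0]-.04,h[1]-.04)
        print(z,[((np.dot(np.array(q[:2])-h,d)*1000).round(1),(np.dot(np.array(q[:2])-h,[-d[1],d[0]])*1000).round(1),q[2:]) for q in inter(a,b,z,ymask,100,80,30,3)])
for c,y in(((.5034,-.2325),-7.6),((.4957,.013),9.4),((.5214,.1395),-9.7)): print(c);tong(c,y)
"
```

```text
t 17.15 tcp [ 0.522  -0.4091  0.213 ] yaw -173.4 tiltz [-0.0039 -0.0049] grip 0.999 0.0 F [-0.  -0.4  0.1]
(0.53, -0.24, 0.25, 172.4) -> [-27.3 166.9 -37.9] [-0.28 -0.22 14.23]
head [(0.5375, -0.408, np.float64(0.0), 39.0, 36.0, 1119.0)]
handle [(0.4135, -0.4215, np.float64(4.1), 130.1, 12.5, 1018.0)]
(array([0.52177026, 0.13962164]), np.float64(-9.462322235107418), 115.73687744140625, 69.86956787109375, 7271.5)
(array([ 0.50338365, -0.23234932]), np.float64(-7.326406955718998), 114.57118225097656, 71.01544189453125, 7406.5)
(array([0.49587839, 0.01272974]), np.float64(9.462326049804686), 115.07929229736328, 71.18476104736328, 7360.0)
(0.5034, -0.2325)
0.03 [(np.float64(-14.3), np.float64(-1.0), (np.float64(-3.6), 54.4, 49.3, 1936.5))]
0.04 [(np.float64(-16.2), np.float64(-2.0), (np.float64(-3.7), 49.8, 36.9, 1237.0))]
0.05 [(np.float64(-17.5), np.float64(-2.9), (np.float64(-1.6), 45.2, 24.3, 705.5))]
0.054 [(np.float64(-4.1), np.float64(-2.1), (np.float64(83.7), 20.3, 13.8, 180.0)), (np.float64(-30.8), np.float64(-4.1), (np.float64(0.0), 18.0, 18.0, 287.0))]
(0.4957, 0.013)
0.03 [(n
[... 298 characters left out ...]
0.3), 54.1, 40.3, 1124.0))]
0.054 [(np.float64(-15.0), np.float64(34.9), (np.float64(0.0), 39.0, 14.0, 381.5)), (np.float64(-19.8), np.float64(-11.4), (np.float64(9.5), 51.1, 36.5, 920.0))]
(0.5214, 0.1395)
0.03 [(np.float64(-12.7), np.float64(-7.4), (np.float64(-4.8), 56.3, 47.1, 1836.5))]
0.04 [(np.float64(-8.6), np.float64(-6.5), (np.float64(0.0), 61.0, 44.0, 1361.0))]
0.05 [(np.float64(9.7), np.float64(-11.1), (np.float64(48.8), 41.7, 15.6, 443.0)), (np.float64(-27.5), np.float64(-17.3), (np.float64(0.0), 20.0, 19.0, 301.0))]
0.054 [(np.float64(10.1), np.float64(-12.5), (np.float64(47.7), 34.6, 15.1, 351.0)), (np.float64(-28.8), np.float64(-19.3), (np.float64(-10.3), 19.1, 11.4, 173.0))]
```

The mallet is back at its original place (head (.5375, −.408)) and the panels haven't moved. Next, an exact rack location from profiles along its long axis.

```bash
python3 - <<'E'
from h import *
a,b=cam('scene'),cam('side')
y=np.radians(5.5);d=np.array([np.cos(y),np.sin(y)]);n=np.array([-d[1],d[0]]);c0=np.array([.482,.300])
for nm,c in(('scene',a),('side',b)):
    for l0,l1 in((-.03,0),(0,.03)):
        u=np.arange(-.13,.1301,.001)
        P=[[*(c0+s*d+l*n),.052] for s in u for l in np.linspace(l0,l1,9)]
        uv=proj(c,P).astype(np.float32).reshape(len(u),9,2)
        im=cv2.remap(c['image'],uv[...,0],uv[...,1],cv2.INTER_LINEAR).astype(float)
        r=im[...,0].mean(1); print(nm,l0); print(' '.join(f'{int(k*1000)}:{v:.0f}' for k,v in zip(u[::2],r[::2])))
# lateral ends, at tops
for nm,c in(('scene',a),('side',b)):
    u=np.arange(-.06,.0601,.002)
    for s in (-.1,.1):
        P=[[*(c0+(s+e)*d+l*n),.052] for l in u for e in(-.004,0,.004)]
        uv=proj(c,P).astype(np.float32).reshape(len(u),3,2)
        im=cv2.remap(c['image'],uv[...,0],uv[...,1],cv2.INTER_LINEAR).astype(float).mean(1)
        print('lat',nm,s,' '.join(f'{int(round(k*1000))}:{v[0]-v[1]:.0f}' for k,v in zip(u,im)))
E
```

```text
scene -0.03
-130:64 -128:64 -126:65 -124:65 -122:66 -120:66 -118:65 -115:66 -113:69 -111:76 -109:91 -107:113 -105:132 -103:138 -101:138 -99:137 -97:136 -95:134 -93:129 -91:115 -89:96 -87:77 -85:65 -83:62 -81:63 -79:64 -77:65 -75:65 -73:66 -71:74 -69:91 -67:112 -65:131 -63:138 -61:138 -59:138 -57:137 -55:134 -53:127 -51:114 -49:96 -47:78 -45:66 -43:63 -41:64 -39:65 -37:65 -35:65 -33:66 -31:74 -29:91 -27:113 -25:131 -23:138 -21:137 -19:137 -17:137 -15:134 -13:129 -11:115 -9:96 -7:78 -5:67 -3:64 -1:64 0:66 2:67 4:67 6:65 8:71 10:90 12:113 14:130 16:137 18:137 20:136 22:136 24:134 26:128 28:115 30:96 32:78 34:67 36:64 38:65 40:65 42:65 44:65 46:64 48:69 50:88 52:113 54:129 56:136 58:136 60:136 62:135 64:134 66:128 68:114 70:95 72:77 74:66 76:63 78:65 80:66 82:65 84:64 86:63 88:71 90:93 92:119 94:133 96:137 98:136 100:135 102:135 104:134 106:129 108:115 110:93 112:74 114:65 116:63 118:65 120:66 122:65 124:63 126:65 128:74 130:79
scene 0
-130:64 -128:64 -126:64 -124:65 -122:65 -120:65 -118:65 -115:65 -113:69 -111:79 -109:96 -107:118 -105:136 -103:141 -101:142 -99:144 -97:142 -95:138 -93:13
[... 3638 characters left out ...]
 -30:62 -28:64 -26:64 -24:65 -22:65 -20:65 -18:66 -16:65 -14:65 -12:64 -10:64 -8:64 -6:64 -4:64 -2:64 0:65 2:65 4:65 6:64 8:64 10:64 12:63 14:63 16:64 18:63 20:63 22:62 24:62 26:64 28:63 30:63 32:63 34:61 36:62 38:60 40:52 42:34 44:9 46:-15 48:-35 50:-48 52:-54 54:-58 56:-59 58:-59 60:-59
lat side 0.1 -60:-47 -58:-44 -56:-37 -54:-31 -52:-24 -50:-16 -48:-7 -46:1 -44:7 -42:16 -40:23 -38:30 -36:39 -34:48 -32:53 -30:55 -28:56 -26:58 -24:60 -22:60 -20:60 -18:61 -16:63 -14:62 -12:61 -10:63 -8:63 -6:63 -4:62 -2:62 0:62 2:63 4:62 6:63 8:62 10:63 12:62 14:62 16:60 18:60 20:62 22:62 24:59 26:58 28:58 30:59 32:57 34:56 36:57 38:59 40:55 42:41 44:19 46:-6 48:-25 50:-40 52:-49 54:-55 56:-58 58:-60 60:-60
```

```bash
python3 - <<'E'
from h import *
mv((.5574,-.2394,.14,172.6),(.5574,-.2394,.024,172.6))
a,b=cam('scene'),cam('side')
setw(.55,.1)
for z in(.184,.16,.12): print(z,inter(a,b,z,white,300,300,100))
E
```

```text
t 17.35 tcp [ 0.5152 -0.41    0.2095] yaw -173.8 tiltz [-0.013  -0.0014] grip 0.999 0.0 F [ 0.6  0.2 -1.6]
(0.5574, -0.2394, 0.14, 172.6) -> [-61.2 165.1  68.7] [-0.09 -0.75 13.58]
(0.5574, -0.2394, 0.024, 172.6) -> [-62.7 165.1 184.7] [-0.09 -0.75 13.58]
0.184 [(0.7796, 0.2553, np.float64(10.8), 102.4, 90.6, 7238.0)]
0.16 [(0.7877, 0.2567, np.float64(-80.7), 86.7, 70.5, 4471.0), (0.699, 0.2395, np.float64(-78.7), 52.4, 14.7, 549.0)]
0.12 [(0.8014, 0.2543, np.float64(-80.3), 52.1, 16.9, 626.5), (0.7076, 0.2474, np.float64(-80.9), 96.8, 71.6, 5442.0)]
```

{"op": "step_arm", "data": {"increments": [[[1,-61,165,68,0,-0.7,13.6],[1,-61,165,68,0,-0.7,13.6],[1,-61,165,68,0,-0.7,13.6],[1,-61,165,68,0,-0.7,13.6],[1,-61,165,68,0,-0.7,13.6],[1,-61,165,68,0,-0.7,13.6],[1,-61,165,68,0,-0.7,13.6]]]}}

```text
t: 18.03
eef_pos: [0.558, -0.2358, 0.1374]
tool_rot: [-0.003, 0.061, 0.998, -0.0]
contact_force: [0.2, -1.0, 0.4]
gripper_width: 1.006
grasp_force: 0.0
```

```bash
python3 - <<'E'
from h import *
mv((.5574,-.2394,.024,172.6))
c=cam('wrist')
im=c['image']
# rectified crops at tongue grip height of wrist view, plus raw
cv2.imwrite('pics/wt.png',cv2.resize(im,(800,600))[:,:,::-1])
E
```

```text
t 18.03 tcp [ 0.558  -0.2358  0.1374] yaw 173.0 tiltz [-0.0061 -0.0004] grip 1.006 0.0 F [ 0.2 -1.   0.4]
(0.5574, -0.2394, 0.024, 172.6) -> [ -0.5  -3.5 113.4] [-0.07 -0.34  0.4 ]
```

View pics/wt.png

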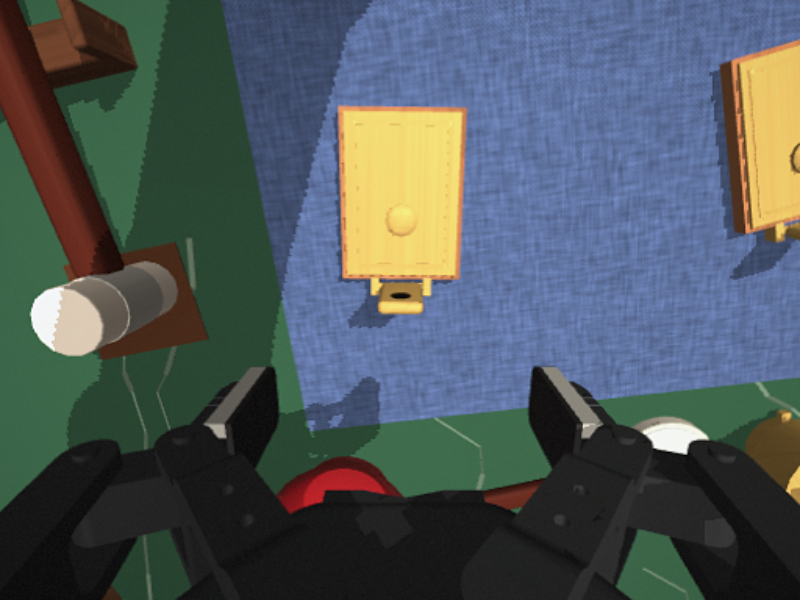

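Wrist view: panel A's stud sits flush at (401,220), the mallet stands on its pad, and the tongue top at (401,307) is centred between the fingers. Compute the refined pose and lean.

```bash
python3 - <<'E'
from h import *
c=cam('wrist')
f=px2plane(c,np.array([(342,108),(466,108),(461,278),(343,278)])*.64,.012); print(f.round(4))
m=(f[2]+f[3])/2;n=(f[0]+f[1])/2;d=(m-n)/np.linalg.norm(m-n); print('len',np.linalg.norm(m-n),'yaw',np.degrees(np.arctan2(d[1],d[0])),'pin',(n+.110*d).round(4))
t=px2plane(c,np.array([(401,307)])*.64,.053)[0]; print('tongue top',t.round(4),'lean mm',((t-(n+.110*d))[:2]@d[:2]*1000).round(1))
mv((.5574,-.2394,.024,172.6))
E
```

```text
[[ 0.4435 -0.2608  0.012 ]
 [ 0.4526 -0.1883  0.012 ]
 [ 0.5545 -0.2002  0.012 ]
 [ 0.545  -0.2768  0.012 ]]
len 0.10266937115467084 yaw -7.815326130804831 pin [ 0.557  -0.2395  0.012 ]
tongue top [ 0.5572 -0.2399  0.053 ] lean mm 0.3
t 18.13 tcp [ 0.5577 -0.2396  0.139 ] yaw 172.7 tiltz [-0.0033 -0.0024] grip 1.002 0.0 F [0.1 0.8 0.1]
(0.5574, -0.2394, 0.024, 172.6) -> [-1.00e-01  5.00e-01  1.15e+02] [-0.16 -0.17  0.09]
```

{"op": "step_arm", "data": {"increments": [[[1,0,0.5,40,0,0,0],[1,0,0.5,80,0,0,0],[1,0,0.5,105,0,0,0],[1,0,0.5,115,0,0,0],[1,0,0.5,115,0,0,0],[-1,0,0.5,115,0,0,0],[-1,0,0.5,115,0,0,0],[-1,0,0.5,115,0,0,0],[-1,0,0.5,115,0,0,0],[-1,0,0.5,115,0,0,0]]], "force": 60}}

```text
t: 18.97
eef_pos: [0.5587, -0.2385, 0.026]
tool_rot: [0.0, 0.064, 0.998, -0.001]
contact_force: [1.2, -0.6, 5.4]
gripper_width: 0.3
grasp_force: 10.5
```

{"op": "step_arm", "data": {"increments": [[[-1,0,0,0,0,0,0],[-1,0,0,0,0,0,0],[-1,0,0,0,0,0,0],[-1,0,0,0,0,0,0]]]}}

```text
t: 19.3
eef_pos: [0.5588, -0.2386, 0.0262]
tool_rot: [0.0, 0.064, 0.998, -0.001]
contact_force: [-1.1, 0.9, 7.1]
gripper_width: 0.289
grasp_force: 58.9
```

```bash
python3 -c "
from h import *
mv((.556,-.2394,.2,172.6))"
```

```text
t 19.30 tcp [ 0.5588 -0.2386  0.0262] yaw 172.7 tiltz [ 0.0006 -0.0016] grip 0.289 58.9 F [-1.1  0.9  7.1]
(0.556, -0.2394, 0.2, 172.6) -> [   2.5   -1.4 -173.8] [-0.08  0.05  0.11]
```

{"op": "step_arm", "data": {"increments": [[[-1,2,0,-14,0,0,0],[-1,4,0,-28,0,0,0],[-1,15,0,-55,0,0,0],[-1,32,0,-78,0,0,0],[-1,55,0,-97,0,0,0],[-1,80,0,-110,0,0,0],[-1,100,0,-125,0,0,0],[-1,100,0,-150,0,0,0],[-1,100,0,-185,0,0,0],[-1,100,0,-200,0,0,0]]]}}

```text
t: 20.13
eef_pos: [0.4591, -0.2265, 0.2294]
tool_rot: [0.002, 0.064, 0.998, -0.001]
contact_force: [1.2, -0.6, -1.6]
gripper_width: 0.29
grasp_force: 59.2
```

```bash
python3 -c "
from h import *
mv((.47,-.1,.25,180),(.4,.2973,.25,185.5),(.481,.305,.25,185.5),(.5607,.3126,.25,185.5))"
```

```text
t 20.13 tcp [ 0.4591 -0.2265  0.2294] yaw 172.6 tiltz [ 0.0034 -0.0018] grip 0.290 59.2 F [ 1.2 -0.6 -1.6]
(0.47, -0.1, 0.25, 180) -> [  5.4 126.8 -20.8] [-0.09  0.2  -7.38]
(0.4, 0.2973, 0.25, 185.5) -> [125.9 511.8 -21.8] [ -0.1    0.2  -12.88]
(0.481, 0.305, 0.25, 185.5) -> [ 46.5 529.9 -21.5] [ -0.1    0.2  -12.88]
(0.5607, 0.3126, 0.25, 185.5) -> [-31.5 547.6 -21.3] [ -0.1    0.2  -12.88]
```

{"op": "step_arm", "data": {"increments": [[[-1,10,120,-21,0,0,-7],[-1,10,120,-21,0,0,-7],[-1,15,160,-21,0,0,-9],[-1,15,200,-21,0,0,-11],[-1,20,240,-21,0,0,-13],[-1,25,280,-21,0,0,-13],[-1,30,320,-21,0,0,-13],[-1,30,360,-21,0,0,-13],[-1,35,395,-21,0,0,-13],[-1,38,425,-21,0,0,-13]]]}}

```text
t: 20.97
eef_pos: [0.4743, 0.1907, 0.2465]
tool_rot: [-0.0, -0.049, 0.999, -0.0]
contact_force: [1.3, -0.4, -2.2]
gripper_width: 0.289
grasp_force: 59.6
```

```bash
python3 -c "
from h import *
mv((.4838,.3053,.23,185.5))"
```

```text
t 20.97 tcp [0.4743 0.1907 0.2465] yaw -174.3 tiltz [-0.0005 -0.001 ] grip 0.289 59.6 F [ 1.3 -0.4 -2.2]
(0.4838, 0.3053, 0.23, 185.5) -> [-20.8 113.1  16.4] [-0.05 -0.03  0.17]
```

{"op": "step_arm", "data": {"increments": [[[-1,-10,30,0,0,0,0],[-1,-20,60,0,0,0,0],[-1,-20,85,0,0,0,0],[-1,-20,100,0,0,0,0],[-1,-20,106,0,0,0,0],[-1,-20,106,0,0,0,0],[-1,-20,106,0,0,0,0],[-1,-20,106,0,0,0,0],[-1,-20,106,0,0,0,0],[-1,-20,106,0,0,0,0]]]}}

```text
t: 21.8
eef_pos: [0.4847, 0.2954, 0.2453]
tool_rot: [-0.001, -0.049, 0.999, -0.001]
contact_force: [-0.8, -0.5, -1.7]
gripper_width: 0.287
grasp_force: 59.5
```

```bash
cat >> h.py <<'E'
def hang(lo=.045,hi=.10):
    "x,y of the hanging panel: triangulate lower edge? print yellow/orange blob per view near expected pin-down line"
    p,r=tool(); X=r.as_matrix()[:,0]; Y=r.as_matrix()[:,1]
    for n in('scene','side'):
        c=cam(n); m=rng((5,75,70),(35,255,255))(c['image'])
        for off in(-.03,0,.03):   # along panel width; find visible bottom end of yellow along vertical line
            b=None
            for z in np.arange(p[2]+.03,p[2]-.2,-.001):
                u=np.intp(proj(c,[p[0]+Y[0]*off,p[1]+Y[1]*off,z])[0].round())
                if m[u[1],u[0]]: b=z
            print(n,off,'lowest',None if b is None else round(b-p[2],4),end='; ')
        print()
E
python3 -c "
from h import *
mv((.4838,.3053,.2,185.5),(.4838,.3053,.1422,185.5))
hang()
a,b=cam('scene'),cam('side')
p,r=tool()
setw(p[0]-.06,p[1]-.06)
zb=p[2]-.0202-.110
for z in(zb+.005,zb+.05): print('z%.3f'%z,p[:2].round(4),inter(a,b,z,rng((5,75,60),(35,255,255)),120,120,100,3))
"
```

```text
t 21.80 tcp [0.4847 0.2954 0.2453] yaw -174.4 tiltz [-0.0012 -0.0016] grip 0.287 59.5 F [-0.8 -0.5 -1.7]
(0.4838, 0.3053, 0.2, 185.5) -> [-0.1 10.  45.3] [-0.08 -0.08  0.09]
(0.4838, 0.3053, 0.1422, 185.5) -> [ -0.2  10.1 103.1] [-0.08 -0.08  0.09]
scene -0.03 lowest -0.199; scene 0 lowest -0.194; scene 0.03 lowest -0.181; 
side -0.03 lowest -0.192; side 0 lowest -0.192; side 0.03 lowest -0.199; 
z0.120 [0.4844 0.2965] [(np.float64(0.4904), np.float64(0.297), np.float64(86.1), 98.8, 51.7, 2790.0)]
z0.165 [0.4844 0.2965] [(np.float64(0.4853), np.float64(0.2971), np.float64(74.2), 91.6, 38.2, 2993.0)]
```

```bash
cat >> h.py <<'E'
def face(off=.0028):
    "side view: brass face blob corners vs prediction for panel hanging plumb; returns offsets (px)"
    p,r=tool(); M=r.as_matrix(); d=-M[:2,0]/np.linalg.norm(M[:2,0]); n=np.array([-d[1],d[0]])
    c=cam('side'); pin=p[:2]-off*d; zp=p[2]-.0202
    f=pin-.006*d
    P=[[*(f+s*n),zp+z] for z in(-.006,-.110) for s in(-.038,.038)]
    u=proj(c,P); m=rng((12,75,120),(35,255,255))(c['image'])
    roi=np.zeros_like(m); cv2.fillConvexPoly(roi,np.intp(cv2.convexHull(u.astype(np.float32)).reshape(-1,2)),255); roi=cv2.dilate(roi,np.ones((21,21)))
    k,l,s,ce=cv2.connectedComponentsWithStats(m&roi); i=1+np.argmax(s[1:,4])
    q=cv2.boxPoints(cv2.minAreaRect(np.argwhere(l==i)[:,::-1].astype(np.float32)))
    print('pred',u.round(0).tolist(),'cen',u.mean(0).round(1)); print('blob',q.round(0).tolist(),'cen',q.mean(0).round(1),s[i])
    e=proj(c,[[*(pin+[.01,0]),zp]])[0]-proj(c,[[*pin,zp]])[0]; print('px per +10mm x:',e.round(1))
E
python3 -c "
from h import *
face()"
```

```text
pred [[215.0, 109.0], [206.0, 100.0], [217.0, 133.0], [209.0, 123.0]] cen [211.6 116.3]
blob [[206.0, 97.0], [216.0, 95.0], [221.0, 133.0], [212.0, 135.0]] cen [213.7 115. ] [207  96  14  39 276]
px per +10mm x: [ 2.6 -0.6]
```

```bash
cat >> h.py <<'E'
def wface(off=.0028):
    "wrist view: for lines across the panel, find lower brass edge"
    p,r=tool(); M=r.as_matrix(); d=-M[:2,0]/np.linalg.norm(M[:2,0]); n=np.array([-d[1],d[0]])
    c=cam('wrist'); pin=p[:2]-off*d; zp=p[2]-.0202; f=pin-.006*d
    P=[[*(f+s*n),zp+z] for z in(-.006,-.110) for s in(-.038,.038)]
    u=proj(c,P); m=rng((10,75,90),(38,255,255))(c['image'])
    k,l,s,ce=cv2.connectedComponentsWithStats(m)
    print('pred',u.round(0).tolist())
    for i in range(1,k):
        if s[i,4]>150:
            pts=np.argwhere(l==i)[:,::-1]; lowrow=pts[:,1].min()
            print('blob',s[i],ce[i].round(0),'top row cols',pts[pts[:,1]<lowrow+2][:,0].min(),pts[pts[:,1]<lowrow+2][:,0].max())
    X=np.r_[pin-.006*d,zp-.110]; e=proj(c,[X+np.r_[.01*d,0]])-proj(c,[X]); print('px per +10mm along d at bottom',e.round(1))
E
python3 -c "
from h import *
wface()"
```

```text
pred [[201.0, 210.0], [316.0, 210.0], [222.0, 176.0], [295.0, 176.0]]
blob [  201    78   115   189 11662] [263. 175.] top row cols 235 304
blob [  21  111   75   96 4673] [ 59. 153.] top row cols 52 79
blob [ 119  136   65  104 4369] [149. 182.] top row cols 129 137
blob [  41  271   48   50 1125] [ 65. 297.] top row cols 77 81
px per +10mm along d at bottom [[-0.   9.4]]
```

```bash
cat >> h.py <<'E'
def wprof(cols=(228,240,280,290)):
    c=cam('wrist')['image'].astype(int)
    for k in cols: print(k,' '.join(f'{r}:{c[r,k-2:k+3,0].mean():.0f}/{c[r,k-2:k+3,1].mean():.0f}' for r in range(150,204,2)))
E
python3 -c "
from h import *
wprof()"
```

```text
228 150:57/96 152:47/80 154:44/76 156:44/75 158:45/75 160:45/76 162:44/75 164:45/76 166:44/75 168:44/76 170:44/73 172:62/103 174:62/104 176:62/104 178:61/104 180:121/100 182:145/113 184:145/114 186:146/114 188:146/113 190:146/113 192:148/115 194:147/115 196:147/114 198:147/115 200:146/114 202:148/116
240 150:137/84 152:132/80 154:127/78 156:128/78 158:125/78 160:126/77 162:92/56 164:91/56 166:92/57 168:122/75 170:142/87 172:146/89 174:72/44 176:64/40 178:78/48 180:139/102 182:154/120 184:147/114 186:148/115 188:149/116 190:137/107 192:146/113 194:138/108 196:150/117 198:150/117 200:150/117 202:151/118
280 150:134/82 152:130/81 154:132/80 156:135/82 158:133/80 160:130/79 162:95/60 164:87/54 166:89/56 168:127/78 170:136/84 172:142/88 174:70/18 176:72/44 178:90/56 180:129/83 182:188/148 184:152/118 186:153/119 188:153/119 190:153/119 192:153/119 194:152/118 196:151/118 198:151/118 200:150/117 202:149/116
290 150:135/83 152:130/80 154:132/81 156:137/85 158:134/82 160:131/81 162:92/56 164:131/80 166:135/83 168:135/83 170:135/82 172:140/86 174:67/31 176:73/44 178:91/56 180:127/76 182:151/118 184:150/116 186:149/116 188:143/112 190:144/113 192:146/114 194:145/114 196:148/116 198:151/118 200:150/118 202:151/118
```

Panel hangs plumb with its lower edge ~4 mm forward, so I'm shifting the insertion by −3 mm.

```bash
python3 -c "
from h import *
mv((.481,.305,.192,185.5),(.481,.305,.143,185.5))"
```

```text
t 22.15 tcp [0.4843 0.2968 0.2451] yaw -174.3 tiltz [-0.0014 -0.0014] grip 0.284 59.5 F [-0.5  0.1 -1.7]
(0.481, 0.305, 0.192, 185.5) -> [ 2.4  8.5 53.1] [-0.07 -0.09  0.21]
(0.481, 0.305, 0.143, 185.5) -> [  2.3   8.6 102.1] [-0.07 -0.09  0.21]
```

{"op": "step_arm", "data": {"increments": [[[-1,1,4,15,0,0,0],[-1,2.5,8.5,35,0,0,0],[-1,2.5,8.5,53,0,0,0],[-1,2.5,8.5,53,0,0,0],[-1,2.5,8.5,53,0,0,0],[-1,2.5,8.5,53,0,0,0],[-1,2.5,8.5,62,0,0,0],[-1,2.5,8.5,72,0,0,0],[-1,2.5,8.5,80,0,0,0]]]}}

```text
t: 22.9
eef_pos: [0.4809, 0.305, 0.1646]
tool_rot: [-0.001, -0.05, 0.999, -0.0]
contact_force: [0.0, -0.1, -2.0]
gripper_width: 0.287
grasp_force: 59.6
```

```bash
python3 -c "
from h import *
mv((.481,.305,.143,185.5)); wprof((240,280))"
```

```text
t 22.90 tcp [0.4809 0.305  0.1646] yaw -174.3 tiltz [-0.001 -0.001] grip 0.287 59.6 F [ 0.  -0.1 -2. ]
(0.481, 0.305, 0.143, 185.5) -> [-0.1  0.  21.6] [-0.05 -0.06  0.21]
240 150:143/87 152:144/88 154:78/44 156:87/32 158:74/47 160:133/81 162:136/84 164:137/84 166:131/81 168:129/79 170:130/78 172:131/80 174:128/79 176:130/79 178:96/57 180:153/120 182:154/119 184:153/120 186:155/121 188:143/111 190:128/100 192:135/105 194:156/122 196:156/122 198:157/122 200:157/122 202:159/123
280 150:140/86 152:141/86 154:76/37 156:70/36 158:77/47 160:125/77 162:133/81 164:135/82 166:131/79 168:134/81 170:138/84 172:138/83 174:132/80 176:131/80 178:93/57 180:157/122 182:159/124 184:158/123 186:159/125 188:158/124 190:158/124 192:158/123 194:158/124 196:157/123 198:156/122 200:156/122 202:155/121
```

{"op": "step_arm", "data": {"increments": [[[-1,0,0,8,0,0,0],[-1,0,0,16,0,0,0],[-1,0,0,21,0,0,0],[-1,0,0,22,0,0,0],[-1,0,0,22,0,0,0]]]}}

```text
t: 23.37
eef_pos: [0.4808, 0.3048, 0.1428]
tool_rot: [-0.001, -0.05, 0.999, -0.001]
contact_force: [0.5, 0.1, -2.5]
gripper_width: 0.29
grasp_force: 59.7
```

{"op": "step_arm", "data": {"increments": [[[-1,0,0,2,0,0,0],[-1,0,0,2,0,0,0],[-1,0,0,2,0,0,0]]]}}

```text
t: 23.62
eef_pos: [0.4819, 0.3052, 0.1422]
tool_rot: [0.0, -0.05, 0.999, -0.0]
contact_force: [0.2, -1.5, 5.5]
gripper_width: 0.29
grasp_force: 60.3
```

{"op": "step_arm", "data": {"increments": [[[-1,0,0,1.5,0,0,0],[-1,0,0,1.5,0,0,0],[-1,0,0,1.5,0,0,0]]]}}

```text
t: 23.87
eef_pos: [0.4831, 0.3053, 0.1421]
tool_rot: [0.001, -0.049, 0.999, 0.0]
contact_force: [0.8, -2.9, 13.0]
gripper_width: 0.287
grasp_force: 61.4
```

On the floor exactly at the predicted height. Release and retreat.

{"op": "step_arm", "data": {"increments": [[[-1,0,0,-3,0,0,0],[1,0,0,-3,0,0,0],[1,0,0,-3,0,0,0],[1,0,0,-3,0,0,0],[1,0,0,-3,0,0,0],[1,0,0,-30,0,0,0],[1,0,0,-65,0,0,0],[1,0,0,-100,0,0,0],[1,0,0,-110,0,0,0]]]}}

```text
t: 24.62
eef_pos: [0.4831, 0.3064, 0.2547]
tool_rot: [0.002, -0.05, 0.999, 0.002]
contact_force: [0.8, -0.1, -0.5]
gripper_width: 1.006
grasp_force: 0.0
```

```bash
python3 - <<'E'
from h import *
mv((.55,.14,.2,170.3),(.55,.025,.2,189.4))
a,b=cam('scene'),cam('side')
for p in panels(a,b): print(p)
# placed panel: side view brass face prediction
c=b;y=np.radians(5.5);d=np.array([np.cos(y),np.sin(y)]);n=np.array([-d[1],d[0]])
pin=np.array([.481,.305]);f=pin-.006*d
u=proj(c,[[*(f+s*n),z] for z in(.116,.012) for s in(-.038,.038)]); print(u.round(0).tolist())
for nm,k in(('side',b),('scene',a)):
    m=rng((14,75,140),(35,255,255))(k['image']); q=np.intp(proj(k,[.481,.305,.09])[0]); 
    kk,l,s,ce=cv2.connectedComponentsWithStats(m)
    for i in range(1,kk):
        if s[i,4]>20 and np.linalg.norm(ce[i]-q)<40: print(nm,q,s[i],ce[i].round(1))
E
```

```text
t 24.62 tcp [0.4831 0.3064 0.2547] yaw -174.3 tiltz [0.0043 0.0033] grip 1.006 0.0 F [ 0.8 -0.1 -0.5]
(0.55, 0.14, 0.2, 170.3) -> [ -49.8 -172.4   54.5] [ 0.2   0.24 15.4 ]
(0.55, 0.025, 0.2, 189.4) -> [ -38.4 -286.8   54.1] [ 0.16  0.27 -3.7 ]
(array([0.52177692, 0.13935565]), np.float64(-9.090276718139643), 115.49105834960938, 69.120849609375, 7209.0)
(array([0.49589189, 0.01264865]), np.float64(9.462326049804686), 115.07929229736328, 71.0203628540039, 7348.0)
[[216.0, 132.0], [208.0, 122.0], [218.0, 153.0], [210.0, 143.0]]
side [213 131] [208 114  11  33 186] [212.7 130.3]
scene [368 219] [371 203  10   5  35] [375.5 204.9]
scene [368 219] [364 208  21  12  88] [373.6 213.5]
```

{"op": "step_arm", "data": {"increments": [[[1,-76,-185,60,0,0,15.1],[1,-76,-185,60,0,0,15.1],[1,-76,-185,60,0,0,15.1],[1,-76,-185,60,0,0,15.1],[1,-76,-185,60,0,0,15.1],[1,-76,-185,60,0,0,15.1],[1,-76,-185,60,0,0,15.1],[1,-76,-185,60,0,0,15.1]]]}}

```text
t: 25.38
eef_pos: [0.574, 0.1288, 0.1883]
tool_rot: [-0.002, 0.082, 0.997, -0.001]
contact_force: [-0.3, 1.2, -0.6]
gripper_width: 1.003
grasp_force: 0.0
```

```bash
cat >> h.py <<'E'
def wpanel(cen,yaw):
    c=cam('wrist')
    y=np.radians(yaw);d=np.array([np.cos(y),np.sin(y)]);n=np.array([-d[1],d[0]]);cen=np.array(cen)
    m=ymask(c['image'])
    def prof(z,ss,lats):
        P=[[*(cen+s*d+l*n),z] for s in ss for l in lats]; u=proj(c,P).astype(np.float32).reshape(len(ss),len(lats),2)
        return cv2.remap(m,u[...,0],u[...,1],cv2.INTER_LINEAR)>127
    ss=np.arange(-.09,.11,.001); L=np.linspace(-.025,.025,11)
    q=prof(.012,ss,L).mean(1); low=ss[np.argmax(q>.5)]
    for z in (.045,.052):
        t=prof(z,ss,np.linspace(-.008,.008,5)).mean(1)>.5; print('z',z,'tongue far edge along d from pin mm',(1000*(ss[np.nonzero(t)[0]].max()-low-.110)).round(1))
    ll=np.arange(-.06,.06,.001); w=prof(.012,np.linspace(low+.01,low+.08,8),ll)
    a=w[:4].mean(0)>.5;b=w[4:].mean(0)>.5
    la,lb=ll[a],ll[b]; print('low edge s',low.round(4),'lat near',la.min().round(4),la.max().round(4),'far',lb.min().round(4),lb.max().round(4))
    mid=(la.min()+la.max()+lb.min()+lb.max())/4; dy=np.degrees(((lb.min()+lb.max())-(la.min()+la.max()))/2/.04)
    pin=cen+(low+.110)*d+mid*n; print('pin',pin.round(4),'dyaw',dy.round(1)); return pin
E
python3 -c "
from h import *
p=wpanel((.5163,.1403),-9.4)
mv((*(p+.005*np.array([.9866,-.163])),.024,170.6))"
```

```text
z 0.045 tongue far edge along d from pin mm 20.0
z 0.052 tongue far edge along d from pin mm 18.0
low edge s -0.051 lat near -0.034 0.04 far -0.034 0.04
pin [0.575  0.1336] dyaw 0.0
t 25.43 tcp [0.574  0.1299 0.1888] yaw 170.7 tiltz [-0.0031 -0.0011] grip 1.002 0.0 F [-0.4 -0.   1.2]
(np.float64(0.5799307354215361), np.float64(0.13280848471256523), 0.024, 170.6) -> [ -5.9   4.1 164.8] [-0.09 -0.16  0.11]
```

{"op": "step_arm", "data": {"increments": [[[1,-11,4,40,0,0,0],[1,-11,4,80,0,0,0],[1,-11,4,115,0,0,0],[1,-11,4,145,0,0,0],[1,-11,4,164,0,0,0],[1,-11,4,164,0,0,0],[-1,-11,4,164,0,0,0],[-1,-11,4,164,0,0,0],[-1,-11,4,164,0,0,0],[-1,-11,4,164,0,0,0]]]}}

```text
t: 26.27
eef_pos: [0.5874, 0.1311, 0.0275]
tool_rot: [0.001, 0.082, 0.997, -0.0]
contact_force: [-0.4, -0.1, -1.0]
gripper_width: 0.456
grasp_force: 0.0
```

{"op": "step_arm", "data": {"increments": [[[-1,0,0,0,0,0,0],[-1,0,0,0,0,0,0],[-1,0,0,0,0,0,0],[-1,0,0,0,0,0,0],[-1,0,0,0,0,0,0]]]}}

```text
t: 26.68
eef_pos: [0.5874, 0.131, 0.0273]
tool_rot: [0.001, 0.082, 0.997, 0.0]
contact_force: [-1.4, 0.3, 6.3]
gripper_width: 0.286
grasp_force: 58.9
```

{"op": "step_arm", "data": {"increments": [[[-1,2,0,-14,0,0,0],[-1,4,0,-28,0,0,0],[-1,15,0,-55,0,0,0],[-1,32,0,-78,0,0,0],[-1,55,0,-97,0,0,0],[-1,80,0,-110,0,0,0],[-1,95,0,-125,0,0,0],[-1,95,0,-150,0,0,0],[-1,95,0,-185,0,0,0],[-1,95,0,-220,0,0,0]]]}}

```text
t: 27.52
eef_pos: [0.4912, 0.1455, 0.2478]
tool_rot: [-0.001, 0.082, 0.997, -0.001]
contact_force: [1.0, 0.6, -2.1]
gripper_width: 0.287
grasp_force: 59.2
```

```bash
python3 -c "
from h import *
d=np.array([.9954,.0958])
for s in(.0795,-.0805):
    t=np.array([.4815,.305])+(s+.0125-.003)*d; mv((*t.round(4),.25,185.5))"
```

```text
t 27.52 tcp [0.4912 0.1455 0.2478] yaw 170.6 tiltz [-0.0025 -0.0017] grip 0.287 59.2 F [ 1.   0.6 -2.1]
(np.float64(0.5701), np.float64(0.3135), 0.25, 185.5) -> [-50.4 178.6  -2.7] [ -0.1   -0.14 -14.89]
t 27.52 tcp [0.4912 0.1455 0.2478] yaw 170.6 tiltz [-0.0025 -0.0017] grip 0.287 59.2 F [ 1.   0.6 -2.1]
(np.float64(0.4108), np.float64(0.2982), 0.25, 185.5) -> [104.3 137.5  -2.2] [ -0.1   -0.14 -14.89]
```

{"op": "step_arm", "data": {"increments": [[[-1,-40,10,-10,0,0,-5],[-1,-80,30,-10,0,0,-10],[-1,-75,65,-5,0,0,-14.9],[-1,-68,100,-3,0,0,-14.9],[-1,-60,135,-3,0,0,-14.9],[-1,-52,165,-3,0,0,-14.9],[-1,-50,178,-3,0,0,-14.9],[-1,-50,178,-3,0,0,-14.9],[-1,-50,178,-3,0,0,-14.9],[-1,-50,178,-3,0,0,-14.9]]]}}

```text
t: 28.35
eef_pos: [0.5715, 0.3114, 0.2491]
tool_rot: [-0.001, -0.047, 0.999, -0.001]
contact_force: [0.5, -1.8, -1.7]
gripper_width: 0.286
grasp_force: 59.3
```

{"op": "step_arm", "data": {"increments": [[[-1,0,0,0,0,0,0],[-1,0,0,0,0,0,0],[-1,0,0,0,0,0,0],[-1,0,0,0,0,0,0]]]}}

```text
t: 28.68
eef_pos: [0.5714, 0.3129, 0.2487]
tool_rot: [-0.001, -0.048, 0.999, -0.001]
contact_force: [-1.0, -0.5, -1.3]
gripper_width: 0.292
grasp_force: 59.3
```

```bash
cat >> h.py <<'E'
def wbottom(off,dz):
    "lower brass edge of hanging panel in wrist view vs plumb prediction -> mm forward"
    p,r=tool(); M=r.as_matrix(); d=-M[:2,0]/np.linalg.norm(M[:2,0]); n=np.array([-d[1],d[0]])
    c=cam('wrist'); im=c['image'].astype(int); pin=p[:2]-off*d; zb=p[2]-dz-.110
    out=[]
    for lat in(-.022,-.015,.015,.022):
        row=[]
        for e in np.arange(-.02,.025,.0005):
            u=np.intp(proj(c,[*(pin+(e-.006)*d+lat*n),zb])[0].round()); v=im[u[1],u[0]]; row.append((e,v[1]/max(v[0],1),v[0]))
        # brass: G/R>.72, R>110 ; scan from image-lower side (small camera distance) upward
        row=np.array(row); ok=(row[:,1]>.72)&(row[:,1]<.9)&(row[:,2]>100); out.append((lat,[round(1000*x,1) for x in row[np.nonzero(np.diff(ok.astype(int)))[0],0]]))
    print('bottom edge transitions (mm along d vs plumb):',out)
E
python3 -c "
from h import *
wbottom(.0125,.0213)
d=np.array([.9954,.0958]);t=np.array([.4815,.305])+(.0795+.0125)*d; mv((*t.round(4),.192,185.5))"
```

```text
bottom edge transitions (mm along d vs plumb): [(-0.022, [np.float64(6.0)]), (-0.015, [np.float64(6.0)]), (0.015, [np.float64(6.0)]), (0.022, [np.float64(7.0)])]
t 28.73 tcp [0.5713 0.3131 0.2486] yaw -174.5 tiltz [-0.0013 -0.0014] grip 0.287 59.3 F [-0.2 -0.6 -1.4]
(np.float64(0.5731), np.float64(0.3138), 0.192, 185.5) -> [-1.9  0.6 56.6] [-0.07 -0.08 -0.03]
```

{"op": "step_arm", "data": {"increments": [[[-1,2,0.5,15,0,0,0],[-1,2,0.5,35,0,0,0],[-1,2,0.5,52,0,0,0],[-1,2,0.5,52,0,0,0],[-1,2,0.5,52,0,0,0],[-1,2,0.5,60,0,0,0],[-1,2,0.5,70,0,0,0],[-1,2,0.5,80,0,0,0],[-1,2,0.5,84,0,0,0]]]}}

```text
t: 29.48
eef_pos: [0.5684, 0.3136, 0.1629]
tool_rot: [-0.001, -0.048, 0.999, -0.001]
contact_force: [0.0, -0.3, -1.0]
gripper_width: 0.286
grasp_force: 59.4
```

```bash
python3 -c "
from h import *
wbottom(.0125,.0213)
mv((.569,.3134,.1433,185.5))"
```

```text
bottom edge transitions (mm along d vs plumb): [(-0.022, [np.float64(5.5)]), (-0.015, [np.float64(5.5)]), (0.015, [np.float64(5.5)]), (0.022, [np.float64(4.5)])]
t 29.53 tcp [0.568  0.3134 0.1624] yaw -174.5 tiltz [-0.0037 -0.003 ] grip 0.287 59.4 F [-0.5  0.7 -1.6]
(0.569, 0.3134, 0.1433, 185.5) -> [-1.  -0.  19.1] [-0.15 -0.23  0.02]
```

{"op": "step_arm", "data": {"increments": [[[-1,0,0,8,0,0,0],[-1,0,0,14,0,0,0],[-1,0,0,18,0,0,0],[-1,0,0,20,0,0,0],[-1,0,0,20.5,0,0,0],[-1,0,0,20.5,0,0,0]]]}}

```text
t: 30.03
eef_pos: [0.569, 0.3138, 0.144]
tool_rot: [-0.001, -0.048, 0.999, -0.001]
contact_force: [0.4, -0.9, -1.4]
gripper_width: 0.29
grasp_force: 59.5
```

{"op": "step_arm", "data": {"increments": [[[-1,0,0,2,0,0,0],[-1,0,0,2,0,0,0],[-1,0,0,2,0,0,0]]]}}

```text
t: 30.28
eef_pos: [0.5702, 0.314, 0.1434]
tool_rot: [0.001, -0.048, 0.999, -0.0]
contact_force: [0.3, -1.7, 5.1]
gripper_width: 0.29
grasp_force: 60.2
```

On the floor; release and go for the last panel.

{"op": "step_arm", "data": {"increments": [[[-1,0,0,-1,0,0,0],[1,0,0,-1,0,0,0],[1,0,0,-1,0,0,0],[1,0,0,-1,0,0,0],[1,0,0,-1,0,0,0],[1,0,0,-30,0,0,0],[1,0,0,-65,0,0,0],[1,0,0,-100,0,0,0],[1,0,0,-110,0,0,0]]]}}

```text
t: 31.03
eef_pos: [0.5715, 0.315, 0.2578]
tool_rot: [0.003, -0.048, 0.999, 0.001]
contact_force: [0.8, 0.8, 1.4]
gripper_width: 1.0
grasp_force: 0.0
```

```bash
python3 - <<'E'
from h import *
a,b=cam('scene'),cam('side')
P=panels(a,b)
for p in P: print(p)
c,yw=P[0][0],P[0][1]; y=np.radians(yw); d=np.array([np.cos(y),np.sin(y)])
mv((*(c+.0525*d).round(4),.19,180+yw))
for nm,k in(('side',b),('scene',a)):
    m=rng((14,75,140),(35,255,255))(k['image']); kk,l,s,ce=cv2.connectedComponentsWithStats(m)
    for X in((.481,.305,.07),(.5607,.3126,.07)):
        q=proj(k,X)[0]
        for i in range(1,kk):
            if s[i,4]>20 and np.linalg.norm(ce[i]-q)<25: print(nm,q.round(0),s[i],ce[i].round(1))
E
```

```text
(array([0.49587839, 0.01272974]), np.float64(9.462326049804686), 115.07929229736328, 71.18476104736328, 7347.5)
t 31.13 tcp [0.5706 0.3147 0.2551] yaw -174.5 tiltz [0.0033 0.002 ] grip 1.000 0.0 F [-0.2 -0.8 -0.1]
(np.float64(0.5477), np.float64(0.0214), 0.19, np.float64(189.4623260498047)) -> [  51.2 -289.9   64.4] [ 0.09  0.2  -3.95]
side [214. 136.] [226 108  11  35 216] [231.4 124.1]
side [214. 136.] [208 114  11  33 187] [212.7 130.2]
side [232. 130.] [226 108  11  35 216] [231.4 124.1]
side [232. 130.] [208 114  11  33 187] [212.7 130.2]
scene [367. 223.] [371 203  10   6  34] [375.5 205.1]
scene [367. 223.] [364 208  21  12  84] [373.8 214. ]
scene [367. 223.] [363 231  17  13  84] [370.9 236.7]
scene [367. 223.] [353 232  10   6  27] [357.9 234.3]
scene [361. 246.] [363 231  17  13  84] [370.9 236.7]
scene [361. 246.] [353 232  10   6  27] [357.9 234.3]
```

{"op": "step_arm", "data": {"increments": [[[1,30,-60,10,0,0,-4],[1,51,-290,64,0,0,-4],[1,51,-290,64,0,0,-4],[1,51,-290,64,0,0,-4],[1,51,-290,64,0,0,-4],[1,51,-290,64,0,0,-4],[1,51,-290,64,0,0,-4],[1,51,-290,64,0,0,-4],[1,51,-290,64,0,0,-4],[1,51,-290,64,0,0,-4]]]}}

```text
t: 31.97
eef_pos: [0.5452, 0.02, 0.1872]
tool_rot: [-0.002, -0.082, 0.997, -0.001]
contact_force: [0.1, 0.8, 0.4]
gripper_width: 0.996
grasp_force: 0.0
```

```bash
python3 -c "
from h import *
y=np.radians(9.4);d=np.array([np.cos(y),np.sin(y)])
p=wpanel(np.array((.4959,.0127))-.0055*d,9.4)
mv((*(p+.005*d),.024,189.4))"
```

```text
z 0.045 tongue far edge along d from pin mm 10.0
z 0.052 tongue far edge along d from pin mm 8.0
low edge s -0.051 lat near -0.034 0.039 far -0.034 0.039
pin [0.5483 0.0239] dyaw 0.0
t 32.02 tcp [0.5457 0.0215 0.1876] yaw -170.4 tiltz [-0.0028 -0.0011] grip 1.001 0.0 F [0.8 0.5 0.1]
(np.float64(0.5532061565484037), np.float64(0.024720999195152388), 0.024, 189.4) -> [ -8.4   2.1 163.6] [-0.03 -0.17  0.16]
```

{"op": "step_arm", "data": {"increments": [[[1,-7.5,2,40,0,0,0],[1,-7.5,2,80,0,0,0],[1,-7.5,2,115,0,0,0],[1,-7.5,2,145,0,0,0],[1,-7.5,2,163,0,0,0],[1,-7.5,2,163,0,0,0],[-1,-7.5,2,163,0,0,0],[-1,-7.5,2,163,0,0,0],[-1,-7.5,2,163,0,0,0],[-1,-7.5,2,163,0,0,0]]]}}

```text
t: 32.85
eef_pos: [0.5542, 0.0239, 0.027]
tool_rot: [0.001, -0.083, 0.997, -0.0]
contact_force: [-0.1, -0.8, -0.3]
gripper_width: 0.448
grasp_force: 0.0
```

{"op": "step_arm", "data": {"increments": [[[-1,0,0,0,0,0,0],[-1,0,0,0,0,0,0],[-1,0,0,0,0,0,0],[-1,0,0,0,0,0,0],[-1,0,0,0,0,0,0]]]}}

```text
t: 33.27
eef_pos: [0.554, 0.0238, 0.0268]
tool_rot: [0.0, -0.083, 0.997, -0.0]
contact_force: [-0.9, 1.1, 7.0]
gripper_width: 0.285
grasp_force: 59.0
```

{"op": "step_arm", "data": {"increments": [[[-1,2,0,-14,0,0,0],[-1,4,0,-28,0,0,0],[-1,15,0,-55,0,0,0],[-1,30,0,-80,0,0,0],[-1,48,0,-102,0,0,0],[-1,65,0,-120,0,0,0],[-1,70,0,-140,0,0,0],[-1,70,0,-170,0,0,0],[-1,70,0,-205,0,0,0],[-1,70,0,-228,0,0,0]]]}}

```text
t: 34.1
eef_pos: [0.4845, 0.0118, 0.2566]
tool_rot: [0.001, -0.083, 0.997, -0.0]
contact_force: [1.4, 0.7, -1.3]
gripper_width: 0.285
grasp_force: 59.0
```

```bash
python3 -c "
from h import *
d=np.array([.9954,.0958])
t=np.array([.4815,.305])+(-.0805+.0056-.0025)*d; mv((*t.round(4),.255,185.5))"
```

```text
t 34.10 tcp [0.4845 0.0118 0.2566] yaw -170.5 tiltz [ 0.0014 -0.0004] grip 0.285 59.0 F [ 1.4  0.7 -1.3]
(np.float64(0.4045), np.float64(0.2976), 0.255, 185.5) -> [ 31.9 295.1   1.4] [-0.04  0.07  3.97]
```

{"op": "step_arm", "data": {"increments": [[[-1,8,40,0,0,0,4],[-1,14,80,0,0,0,4],[-1,20,120,0,0,0,4],[-1,28,160,0,0,0,4],[-1,32,200,0,0,0,4],[-1,32,235,0,0,0,4],[-1,32,265,0,0,0,4],[-1,32,285,0,0,0,4],[-1,32,294,0,0,0,4],[-1,32,294,0,0,0,4]]]}}

```text
t: 34.93
eef_pos: [0.4033, 0.2984, 0.2532]
tool_rot: [-0.001, -0.05, 0.999, -0.001]
contact_force: [-0.1, 0.3, -2.1]
gripper_width: 0.288
grasp_force: 59.2
```

{"op": "step_arm", "data": {"increments": [[[-1,0,0,0,0,0,0],[-1,0,0,0,0,0,0],[-1,0,0,0,0,0,0],[-1,0,0,0,0,0,0],[-1,0,0,0,0,0,0]]]}}

```text
t: 35.35
eef_pos: [0.4045, 0.2958, 0.2534]
tool_rot: [-0.001, -0.047, 0.999, -0.001]
contact_force: [1.2, -0.2, -1.7]
gripper_width: 0.293
grasp_force: 59.3
```

```bash
python3 -c "
from h import *
wbottom(.0056,.0208)
d=np.array([.9954,.0958])
t=np.array([.4815,.305])+(-.0805+.0056)*d; mv((*t.round(4),.192,185.5))"
```

```text
bottom edge transitions (mm along d vs plumb): [(-0.022, [np.float64(-4.0)]), (-0.015, [np.float64(-4.0)]), (0.015, [np.float64(-4.0)]), (0.022, [np.float64(-4.0)])]
t 35.40 tcp [0.4044 0.2961 0.2533] yaw -174.6 tiltz [-0.0013 -0.0013] grip 0.287 59.3 F [-0.2 -0.3 -2.6]
(np.float64(0.4069), np.float64(0.2978), 0.192, 185.5) -> [-2.8  1.5 61.3] [-0.07 -0.08 -0.06]
```

{"op": "step_arm", "data": {"increments": [[[-1,-3,1.5,15,0,0,0],[-1,-5,1.5,35,0,0,0],[-1,-5,1.5,50,0,0,0],[-1,-5,1.5,50,0,0,0],[-1,-5,1.5,50,0,0,0],[-1,-5,1.5,50,0,0,0],[-1,-5,1.5,50,0,0,0]]]}}

```text
t: 35.98
eef_pos: [0.4095, 0.2992, 0.2044]
tool_rot: [0.0, -0.048, 0.999, 0.0]
contact_force: [-0.4, 0.4, -1.6]
gripper_width: 0.285
grasp_force: 59.3
```

```bash
python3 -c "
from h import *
wbottom(.0056,.0208)
wprof((240,280))
d=np.array([.9954,.0958])
t=np.array([.4815,.305])+(-.0805+.0056)*d; mv((*t.round(4),.143,185.5))"
```

```text
bottom edge transitions (mm along d vs plumb): [(-0.022, [np.float64(-3.0)]), (-0.015, [np.float64(-3.0)]), (0.015, [np.float64(-3.0)]), (0.022, [np.float64(-2.0)])]
240 150:139/85 152:133/80 154:131/81 156:134/82 158:131/82 160:130/80 162:110/67 164:65/40 166:95/58 168:92/57 170:137/87 172:226/178 174:160/125 176:162/127 178:163/127 180:164/127 182:164/128 184:164/127 186:165/129 188:165/129 190:165/129 192:165/129 194:165/129 196:166/130 198:155/121 200:198/154 202:243/203
280 150:138/85 152:131/81 154:137/82 156:139/84 158:137/83 160:132/82 162:107/65 164:73/45 166:107/65 168:129/79 170:127/77 172:212/166 174:166/130 176:167/130 178:167/130 180:169/131 182:168/131 184:167/131 186:168/131 188:166/130 190:166/129 192:165/130 194:164/128 196:164/128 198:163/127 200:238/190 202:153/117
t 36.08 tcp [0.4093 0.2991 0.2043] yaw -174.5 tiltz [-0.0001 -0.0001] grip 0.288 59.3 F [ 0.2  0.5 -1. ]
(np.float64(0.4069), np.float64(0.2978), 0.143, 185.5) -> [ 2.5 -1.  61.3] [-0.   -0.01  0.01]
```

{"op": "step_arm", "data": {"increments": [[[-1,0,-1,12,0,0,0],[-1,0,-1,22,0,0,0],[-1,0,-1,32,0,0,0],[-1,0,-1,41,0,0,0],[-1,0,-1,41,0,0,0]]]}}

```text
t: 36.5
eef_pos: [0.4079, 0.2968, 0.1602]
tool_rot: [-0.002, -0.048, 0.999, -0.002]
contact_force: [-0.3, -0.5, -1.8]
gripper_width: 0.29
grasp_force: 59.2
```

{"op": "step_arm", "data": {"increments": [[[-1,0,0,8,0,0,0],[-1,0,0,14,0,0,0],[-1,0,0,18,0,0,0],[-1,0,0,20.5,0,0,0],[-1,0,0,21.5,0,0,0],[-1,0,0,21.5,0,0,0]]]}}

```text
t: 37.0
eef_pos: [0.4113, 0.2979, 0.1429]
tool_rot: [0.001, -0.048, 0.999, 0.0]
contact_force: [-0.6, -4.4, 14.8]
gripper_width: 0.289
grasp_force: 61.2
```

{"op": "step_arm", "data": {"increments": [[[-1,0,0,-2.5,0,0,0],[1,0,0,-2.5,0,0,0],[1,0,0,-2.5,0,0,0],[1,0,0,-2.5,0,0,0],[1,0,0,-2.5,0,0,0],[1,0,0,-30,0,0,0],[1,0,0,-65,0,0,0],[1,0,0,-100,0,0,0],[1,0,0,-130,0,0,0],[1,0,0,-130,0,0,0]]]}}

```text
t: 37.83
eef_pos: [0.4116, 0.2999, 0.2767]
tool_rot: [0.003, -0.048, 0.999, 0.003]
contact_force: [0.5, 0.3, 0.7]
gripper_width: 1.001
grasp_force: 0.0
```

```bash
python3 - <<'E'
from h import *
mv((.4,.1,.3,185))
a,b=cam('scene'),cam('side')
print(panels(a,b,minA=1500))
d=np.array([.9954,.0958]);n=np.array([-d[1],d[0]])
m=rng((14,75,120),(35,255,255))(b['image']); kk,l,s,ce=cv2.connectedComponentsWithStats(m)
for sl in(-.0805,-.0005,.0795):
    pin=np.array([.4815,.305])+sl*d; f=pin-.006*d
    q=proj(b,[*f,.064])[0]; u=proj(b,[[*(f+e*n),z] for z in(.116,.012) for e in(-.038,.038)])
    print('pred cen',q.round(1),'bbox',u.min(0).round(0),u.max(0).round(0),[(s[i].tolist(),ce[i].round(1).tolist()) for i in range(1,kk) if s[i,4]>30 and np.linalg.norm(ce[i]-q)<14])
setw(.25,-.6); print('head',inter(a,b,.076,white,400,300)); print('handle',inter(a,b,.049,rng((0,150,40),(7,255,255)),400,300))
# wrist close-check: face of panels top edges & studs
w=cam('wrist'); mm=ymask(w['image']); print([p.round(0).tolist() for p in proj(w,[[*(np.array([.4815,.305])+sl*d-.006*d+e*n),.116] for sl in(-.0805,-.0005,.0795) for e in(-.038,.038)])])
k2,l2,s2,c2=cv2.connectedComponentsWithStats(mm); print([ (x.tolist(),y.round(0).tolist()) for x,y in zip(s2[1:],c2[1:]) if x[4]>100])
E
```

```text
t 37.83 tcp [0.4116 0.2999 0.2767] yaw -174.5 tiltz [0.0059 0.0059] grip 1.001 0.0 F [0.5 0.3 0.7]
(0.4, 0.1, 0.3, 185) -> [  30.6 -197.7  -24.5] [0.31 0.37 0.5 ]
[(array([0.711 , 0.0265]), np.float64(-90.0), 63.0, 58.0, 2979.5), (array([0.491 , 0.3295]), np.float64(-90.0), 65.0, 52.0, 2758.5), (array([0.414, 0.304]), np.float64(-90.0), 100.0, 62.0, 3641.0)]
pred cen [193.9 143.6] bbox [189. 127.] [199. 159.] [([189, 119, 11, 40, 191], [194.0, 136.4])]
pred cen [212.7 137.6] bbox [208. 122.] [218. 153.] [([208, 114, 11, 39, 194], [212.8, 130.8])]
pred cen [230.8 131.8] bbox [226. 116.] [236. 147.] [([227, 108, 12, 39, 250], [233.0, 125.1])]
head [(0.5375, -0.4085, np.float64(0.0), 39.0, 37.0, 1172.0)]
handle [(0.4802, -0.4146, np.float64(8.1), 44.8, 9.5, 307.5), (0.4346, -0.421, np.float64(6.1), 42.0, 11.3, 327.5), (0.3768, -0.4238, np.float64(4.5), 70.4, 11.9, 555.0)]
[[224.0, 166.0], [292.0, 166.0], [226.0, 232.0], [290.0, 232.0], [228.0, 290.0], [287.0, 290.0]]
[([224, 137, 70, 182, 9094], [260.0, 223.0])]
```

Everything matches the predicted upright positions, and the mallet is in place. Before handing in, I'll check the stud protrusion from above: a proud stud would show brass 8–13 mm off the face.

```bash
cat >> h.py <<'E'
def proud(sl):
    d=np.array([.9954,.0958]);n=np.array([-d[1],d[0]]);f=np.array([.4815,.305])+sl*d-.006*d
    c=cam('wrist');im=c['image'].astype(int);R=np.array(c['R']);print('cam',(-R.T@c['t']).round(3),'in front mm',(f-(-R.T@c['t'])[:2])@d*1000)
    for z in(.080,.088):
      for lat in(-.022,-.004,0,.004,.022):
        print(z,lat,' '.join('%d:%d/%d'%(e,*im[tuple(np.intp(proj(c,[*(f-e/1000*d+lat*n),z])[0].round())[::-1])][:2]) for e in range(0,19,2)))
E
python3 -c "
from h import *
proud(-.0805); mv((.4878,.3,.277,185.5),(.56,.31,.277,185.5))"
```

```text
cam [0.34  0.291 0.414] in front mm 55.39998425914826
0.08 -0.022 0:149/116 2:149/116 4:149/115 6:146/115 8:66/38 10:121/74 12:123/75 14:127/76 16:125/76 18:124/76
0.08 -0.004 0:165/127 2:250/210 4:226/178 6:153/120 8:86/62 10:121/73 12:125/76 14:128/80 16:127/77 18:126/74
0.08 0 0:198/157 2:254/231 4:233/187 6:196/153 8:98/72 10:119/72 12:124/75 14:129/80 16:130/78 18:127/76
0.08 0.004 0:180/139 2:255/229 4:235/190 6:202/159 8:94/68 10:120/73 12:123/74 14:130/81 16:130/80 18:128/78
0.08 0.022 0:154/121 2:154/120 4:155/119 6:154/119 8:68/44 10:121/73 12:127/78 14:132/79 16:133/81 18:131/79
0.088 -0.022 0:146/114 2:149/116 4:149/115 6:151/118 8:146/114 10:97/59 12:123/76 14:122/74 16:126/76 18:124/77
0.088 -0.004 0:144/113 2:165/127 4:236/192 6:205/160 8:153/120 10:95/55 12:124/76 14:125/76 16:127/79 18:126/74
0.088 0 0:148/117 2:198/157 4:248/216 6:224/175 8:196/153 10:92/54 12:124/75 14:125/75 16:130/79 18:127/76
0.088 0.004 0:147/115 2:180/139 4:250/225 6:228/181 8:202/159 10:94/55 12:123/74 14:126/78 16:128/77 18:128/78
0.088 0.022 0:153/119 2:155/121 4:154/120 6:157/122 8:152/118 10:98/58 12:127/78 14:128/78 16:134/81 18:131/79
t 38.03 tcp [0.4083 0.2973 0.2695] yaw -174.5 tiltz [-0.0029 -0.0028] grip 1.000 0.0 F [-0.1 -0.4 -0.9]
(0.4878, 0.3, 0.277, 185.5) -> [-79.3  -5.   -7.7] [-0.14 -0.18  0.03]
(0.56, 0.31, 0.277, 185.5) -> [-152.2   -2.    -8. ] [-0.14 -0.18  0.03]
```

The middle panel's stud rim ends at ≈ 5–6 mm: home. Same check on the right panel, passing over the other on the way.

{"op": "step_arm", "data": {"increments": [[[1,-40,-4,-8,0,0,0],[1,-80,-4,-8,0,0,0],[1,-120,-4,-8,0,0,0],[1,-160,-4,-8,0,0,0],[1,-160,-4,-8,0,0,0],[1,-160,-4,-8,0,0,0],[1,-160,-4,-8,0,0,0]]]}}

```text
t: 38.62
eef_pos: [0.5677, 0.3088, 0.2763]
tool_rot: [-0.002, -0.048, 0.999, -0.002]
contact_force: [0.1, -0.1, -0.3]
gripper_width: 0.996
grasp_force: 0.0
```

```bash
python3 -c "
from h import *
proud(.0795)"
```

```text
cam [0.5   0.302 0.42 ] in front mm 55.65283762410416
0.08 -0.022 0:146/113 2:148/115 4:147/115 6:104/82 8:85/48 10:105/63 12:120/74 14:121/72 16:121/75 18:121/74
0.08 -0.004 0:225/177 2:209/162 4:123/95 6:105/82 8:81/48 10:103/63 12:122/74 14:124/76 16:124/75 18:122/76
0.08 0 0:230/183 2:222/172 4:133/103 6:96/76 8:81/50 10:104/62 12:120/73 14:128/78 16:125/75 18:121/75
0.08 0.004 0:233/187 2:226/178 4:142/111 6:105/82 8:81/50 10:105/64 12:124/76 14:125/75 16:124/75 18:123/77
0.08 0.022 0:152/117 2:154/119 4:151/118 6:108/85 8:81/49 10:103/63 12:122/74 14:129/77 16:129/78 18:123/74
0.088 -0.022 0:147/114 2:148/115 4:148/116 6:145/113 8:87/67 10:104/62 12:120/73 14:120/73 16:121/73 18:121/74
0.088 -0.004 0:235/191 2:225/177 4:186/146 6:123/95 8:87/65 10:103/63 12:121/72 14:121/75 16:124/75 18:124/74
0.088 0 0:247/212 2:230/183 4:201/156 6:133/103 8:86/64 10:104/62 12:122/73 14:121/74 16:128/78 18:124/75
0.088 0.004 0:248/218 2:233/187 4:210/165 6:142/111 8:86/66 10:103/61 12:123/76 14:124/73 16:126/77 18:126/77
0.088 0.022 0:152/118 2:152/117 4:153/119 6:151/118 8:83/63 10:103/63 12:123/73 14:127/75 16:129/77 18:127/76
```

All studs are home, all panels are upright and the gripper is clear of everything. Handing in.

```bash
python3 -c "
from station import bot
print(bot.hand_in())"
```

```text
the job is handed in; nothing more can be done
None
```

I handed the job in at about 39 s of robot time, with no verdict returned: three panels stand tongue-up in separate rack slots with their studs driven home by the mallet, the mallet is back on its rest, and the bystanders were left alone, though I did not re-measure where they stand.

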